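# Walk the laser-tracker controller home under the bridge

## Task

Pull the orange clip-on travel stop straight up off the left dock rail and stand it upright with its grip fin over the green mat, then walk the heavy blue controller forward into the dock until it sits fully home, square and centred against the back stop. Push only on the two black rubber bumpers at its rear corners, one after the other in turn, without touching its shell or connectors and never letting it swing more than about 20 degrees out of line with the dock. Tilt the tool so that nothing bumps the bridge, and leave the other things on the bench alone.

Things in the scene. Friction and masses are not known exactly. Their poses are not given: they have to be found in the camera images.
- dock: fixed aluminium dock on the table. Origin on the table, at the middle of the back stop's front face; x points into the dock (away from the robot), y left, z up. Back stop 190 wide, 40 high. Two rails along x, from x = -300 to -30, 20 wide, 30 high, centred at y = +160 and -160 (lane 300 wide between them)
- bridge: grey bridge plate of the dock (same origin and axes as the dock): underside 150, top 161 above the table, from x = -132 (yellow front edge) to +50, y = -200 to 200; legs at y = +-192, x = -45 to 45. It overhangs the bumpers of the home controller by 37, so a vertical tool cannot push there: lean the tool back to the robot by about 40 degrees
- travel_stop: loose orange travel stop, 0.12 kg. Origin at the centre of its saddle's underside, on which it stands. Saddle 44 (x) by 39 (y), 30 high, over the left rail. Arm 8 thick, 22 high, at y = -27 to -19, x = -19 to 91, then a bar across at x = 79 to 91 to y = -89, in front of the controller. Seated: origin at dock x = -240, y = 160, z = 6, axes as the dock's
- stop_grip (a point): centre of the stop's grip fin, 48 above the stop's underside; the fin is 40 long (stop's x), 14 thick (y), z = 29 to 61. Two sprung balls hold the seated stop and let go at 5 to 20 N of straight upward pull, within the first 15 mm; it is clear of the rail after 26 mm
- controller: loose heavy blue box (1.2 to 2.1 kg; a push takes 5 to 15 N), 85 deep (x), 190 wide (y), 70 high. Origin at the centre of its underside, x to its front, which ends against the back stop. Home: origin at dock x = -44, y = 0, axes as the dock's. Pushed on one rear corner it turns about a point some 45 to 75 beyond its centre
- shell: the controller's blue housing with four round connectors that stick out 12 from the middle of its rear face (y = -45 to +45, z = 31 to 49); same origin and axes as controller; not to be touched
- left_push (a point): centre of the rear face of the left rubber bumper on the controller: 28 wide (y), z from 10 to 64, sticking out 10 behind the shell; the point is 37 above the table, 52.5 behind the controller's origin and 81 to its left
- right_push (a point): the same on the right bumper, 81 to the right
- mat: green mat fixed to the table, 140 (x) by 120 (y), 3 thick; origin at the centre of its underside; to the left or to the right of the dock
- masking_roll: bystander: roll of masking tape lying flat, 88 across, 18 high, on the side where the mat is not; origin at the centre of its underside
- tape_measure: bystander: yellow tape measure, 35x74x67, origin at the centre of its underside
- setting_ring: bystander: steel setting ring lying flat, 65 across, 18 high, origin at the centre of its underside
- ref_sphere: bystander: white ball on a stem, 49 across, 84 high, origin at the centre of its underside
- v_block_0: bystander: steel V-block, 45x50x35, origin at the centre of its underside

How it is judged:
By the outcome, as a careful person would: the job done as asked, in the order asked, and still so for the second after the job is handed in, with the robot touching nothing.
It also fails if it takes over 67 s, if anything falls off the work surface, if the arm or the gripper's body presses on something with over 40 N, if the wrist force passes 120 N, or if a joint passes its speed limit or range.

## Robot

A 6-joint arm with a two-finger parallel gripper is mounted at the origin on a cart in front of the work surface, level with it; the furniture and walls round the work are solid. World frame = base frame: x ahead of the robot, y to its left, z up, the work surface at z = 0. Lengths are in m, angles in rad, forces in N, time in s.
With the tool pointing down it reaches from about 0.375 to 0.975 m from the base axis. Payload 3.8 kg.
Tool frame: the origin (TCP) lies midway between the tips of the shut fingers; the grasp point (between the pads) lies 19 mm behind it; z points along the fingers, y is the line along which they close (so a half turn about z gives the same grasp; the last joint's range is limited). The gripper opens to 85 mm and grips with 20 to 120 N. Pads are 22 mm wide; open, the fingers measure 114 mm over their backs; the gripper's body (76 mm by 85 mm) begins 54 mm behind the grasp point. The pads swing forward as they close: fully open they stand 13 mm farther back than shut.
Start: joints at [1.171, 0.264, 1.604, -0, 1.274, -0.037], TCP at [0.24, 0.631, 0.199] pointing down, gripper open.
Joint ranges: [-2.63, 2.63], [-0.94, 2.18], [0.31, 2.57], [-1.31, 4.45], [0, 2.66], [-2.55, 2.55]. Speed limits (rad/s): [2.57, 2.57, 3.14, 3.14, 3.14, 3.14].

## Interface

Orientations are given as a rotation vector (axis times angle).
In Python, from workcell import bot, cams gives the robot as it stands.
- The arm moves only by the tool play_rows, never from a script. Its argument "rows" is a list of rows, each a list of 2 entries, a list of its own where there are three numbers: the shift along the tool's x, y, z scaled (see below), then the turn, a rotation vector about the tool's x, y, z scaled (see below). A call has 1 to 20 rows; each row is the pose to reach, as a shift and turn from the pose commanded when the call began, along the tool's axes at that moment; what a row does not reach only later rows make up. The controller multiplies each number of a shift by 250 mm and each number of a turn by 45 degrees. A row lasts 1/12 s, in which the tool goes at most 41.7 mm and 7.16 degrees, less where a joint would pass 70% of its speed; a pose out of reach is approached as far as the arm can. A call with a number of a shift or a turn outside -1 to 1 is refused whole. A call with a gripper value outside its range is refused whole. "claw" is the opening, from -1 (shut) to 1 (fully open), set as the call begins (left out, the last holds). The fingers move at their own pace and stop on an object; "newtons" is the grip in N (left out, the last holds). Time passes only in rows, so rows that repeat a pose let the fingers close. It gives the time, the measured TCP pose, the force, the opening and the grip force at its end, in the units of the state.
- bot.read_state(): the state, without advancing time (a new reading comes with each control period).
- cams.read_camera(name): name is "scene" or "top" or "wrist"; returns a dict with "image" (420x560x3 uint8, red, green, blue), "K" (3x3 intrinsics, pixels), "T" (4x4, takes a point from camera to world coordinates); the wrist camera has in their place "mount" (4x4, takes a point from camera to tool coordinates, whose origin is the TCP and whose axes are the flange's). Camera axes: x right, y down, z forward; pixel columns grow to the right and rows downward; lengths in m; the calibration is good to about 2 mm. A picture is of the moment at which its call begins: read the wrist's pose just before it. There is no depth.
- bot.finish_job(): hands the job in; it is judged then, once.
The state is a dict: "time": time; "q": joint angles; "joint_vel": joint speeds; "joint_torque": joint torques, N m; "tool_pos": TCP position; "tcp_rot": TCP orientation; "wrist_force": force on the tool from outside, world axes, zero at the start; "torque": the same for the moment, N m; "width": opening from 0.0 (shut) to 1.0 (fully open); "grip_force": force on a finger pad.
Only numpy, scipy, OpenCV 4.12 (cv2) and the standard library are available. Lean on these libraries where they do the work, as an engineer would, in place of code of your own. Each camera call takes 0.05 s, during which the arm holds its last target. There are 200 camera calls.

## Working session

There is one attempt and no reset: what is moved stays moved. The work goes in short steps, Python scripts to look and compute and a tool call to move; the robot and the scene stay as the last step left them, time stands still between calls to the robot, and variables do not carry over. Pictures are saved under pics/ and viewed, at most 10 in all, crops included, and the job is handed in when it is done.

Besides the shell and the picture viewer there is one more tool, called after ">>>" as name(argument=value, ...), one argument or row to a line, values as JSON. play_rows: Moves the arm, as the interface text tells. Its arguments: {"type":"object","properties":{"rows":{"type":"array","items":{"type":"array"}},"claw":{"type":"number"},"newtons":{"type":"number"}},"required":["rows"]}

```bash
mkdir -p pics
python3 - <<'E'
from workcell import bot,cams
import cv2,numpy as np,pickle
s=bot.read_state();print({k:np.round(v,3).tolist() for k,v in s.items()})
d={}
for n in("scene","top","wrist"):
    c=cams.read_camera(n);d[n]=c;cv2.imwrite(f"pics/{n}0.png",c["image"][:,:,::-1])
    print(n,c["K"].round(1).tolist(),np.round(c.get("T",c.get("mount")),3).tolist())
pickle.dump(d,open("c0.pkl","wb"))
E
ls
```

```text
{'time': 0.0, 'q': [1.171, 0.265, 1.605, -0.0, 1.274, -0.037], 'joint_vel': [-0.002, -0.0, -0.0, -0.0, -0.0, 0.001], 'joint_torque': [0.0, -51.511, -36.731, 0.0, 0.013, -0.0], 'tool_pos': [0.239, 0.63, 0.198], 'tcp_rot': [-0.567, -3.09, 0.003], 'wrist_force': [-0.822, 0.686, -0.048], 'torque': [0.002, -0.022, 0.023], 'grip_force': 0.0, 'width': 1.0}
scene [[496.7, 0.0, 278.4], [0.0, 496.7, 209.4], [0.0, 0.0, 1.0]] [[0.577, -0.407, 0.708, -0.417], [-0.816, -0.315, 0.484, -0.71], [0.026, -0.857, -0.514, 0.791], [0.0, 0.0, 0.0, 1.0]]
top [[497.3, 0.0, 269.4], [0.0, 497.3, 211.8], [0.0, 0.0, 1.0]] [[-0.002, -0.983, 0.181, 0.335], [-1.0, 0.003, 0.005, -0.003], [-0.005, -0.181, -0.983, 1.293], [0.0, 0.0, 0.0, 1.0]]
wrist [[343.2, 0.0, 290.4], [0.0, 343.2, 207.5], [0.0, 0.0, 1.0]] [[0.0, -0.95, -0.312, 0.08], [1.0, 0.0, 0.0, -0.001], [-0.0, -0.312, 0.95, -0.176], [0.0, 0.0, 0.0, 1.0]]
c0.pkl
pics
```

View pics/top0.png

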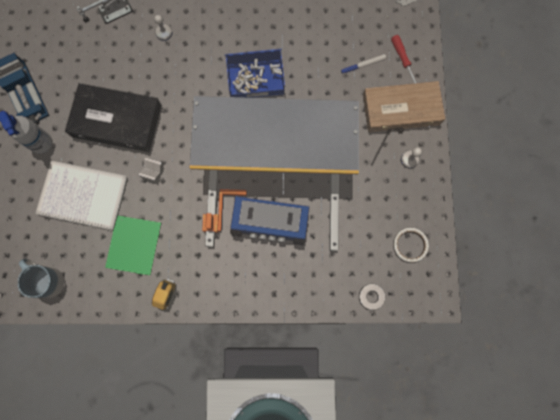

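View pics/scene0.png

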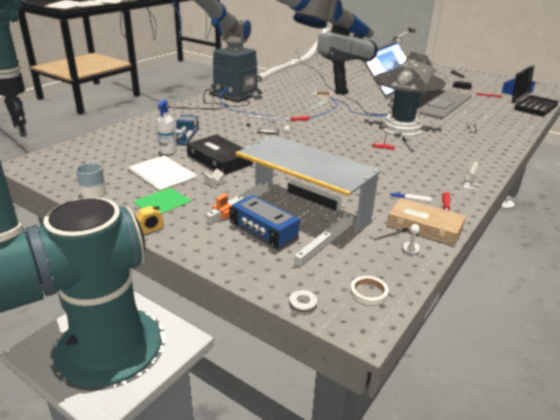

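The top view shows the dock with yellow edge at row ~169 (cols 191–358). The rails are at cols 211 and 335, the orange stop at (210,222), the controller at (270,220), the mat at (133,245) and the tape measure at (163,293). I'll measure these next.

```bash
cat > h.py <<'E'
import numpy as np,cv2
from scipy.spatial.transform import Rotation as R
def ray(K,T,uv,z):
    uv=np.atleast_2d(uv).astype(float);d=(np.linalg.inv(K)@np.c_[uv,np.ones(len(uv))].T).T@T[:3,:3].T
    return T[:3,3]+d*((z-T[2,3])/d[:,2])[:,None]
def proj(K,T,p):
    p=np.atleast_2d(p);c=(p-T[:3,3])@T[:3,:3];uv=c@K.T;return uv[:,:2]/uv[:,2:]
def mask(im,lo,hi):return cv2.inRange(cv2.cvtColor(im,cv2.COLOR_RGB2HSV),np.array(lo),np.array(hi))
def blobs(m,amin=30):
    n,l,s,c=cv2.connectedComponentsWithStats(m);return [(l==i,s[i],c[i]) for i in range(1,n) if s[i][4]>amin]
E
python3 - <<'E'
from h import *
import pickle
c=pickle.load(open("c0.pkl","rb"))["top"];im,K,T=c["image"],c["K"],c["T"]
# yellow edge
m=mask(im,(18,120,90),(32,255,255))
for b,s,cc in blobs(m): print("yel",s,cc.round(1))
b=[b for b,s,_ in blobs(m) if s[2]>120][0]
ys,xs=np.nonzero(b);P=ray(K,T,np.c_[xs,ys],.158)
k=np.polyfit(P[:,1],P[:,0],1);print("edge x=%.4f*y+%.4f"%tuple(k),"y range",P[:,1].min(),P[:,1].max(),"xmean",P[:,0].mean())
for nm,lo,hi,z in(("mat",(45,100,60),(80,255,255),.003),("orange",(5,150,100),(16,255,255),.04),("blue",(105,100,40),(125,255,255),.07)):
    for b,s,cc in blobs(mask(im,lo,hi)):
        ys,xs=np.nonzero(b);r=cv2.minAreaRect(np.c_[xs,ys].astype(np.float32));
        print(nm,s,ray(K,T,cv2.boxPoints(r),z)[:,:2].round(3).tolist(),"c",ray(K,T,r[0],z).round(3))
crop=im[150:260,180:370];cv2.imwrite("pics/crop1.png",cv2.resize(crop[:,:,::-1],None,fx=4,fy=4,interpolation=cv2.INTER_CUBIC))
E
```

```text
yel [190 166 168   8 503] [274.6 169.5]
yel [153 282  19  27 299] [161.1 295.6]
edge x=0.0348*y+0.6461 y range -0.20453423392215994 0.18939499345432265 xmean 0.645725510352351
mat [ 106  217   54   57 2233] [[0.43, 0.427], [0.566, 0.407], [0.542, 0.292], [0.407, 0.314]] c [[0.486 0.36  0.003]]
orange [218 195   4  35  68] [[0.522, 0.135], [0.611, 0.132], [0.61, 0.126], [0.522, 0.129]] c [[0.566 0.13  0.04 ]]
orange [204 215   7  15  73] [[0.558, 0.17], [0.558, 0.155], [0.522, 0.154], [0.522, 0.169]] c [[0.54  0.162 0.04 ]]
blue [251  62  33  30 402] [[0.883, 0.051], [0.965, 0.034], [0.946, -0.044], [0.864, -0.026]] c [[0.914 0.004 0.07 ]]
blue [228  67  12  28 177] [[0.95, 0.111], [0.95, 0.082], [0.874, 0.081], [0.874, 0.11]] c [[0.912 0.096 0.07 ]]
blue [342  66  15   6  38] [[0.941, -0.189], [0.954, -0.226], [0.948, -0.228], [0.935, -0.191]] c [[ 0.944 -0.208  0.07 ]]
blue [  0 111  18  24 245] [[0.824, 0.712], [0.839, 0.683], [0.775, 0.647], [0.759, 0.675]] c [[0.799 0.679 0.07 ]]
blue [232 197  76  41 700] [[0.519, 0.098], [0.6, 0.088], [0.573, -0.095], [0.494, -0.083]] c [[0.546 0.002 0.07 ]]
```

View pics/crop1.png

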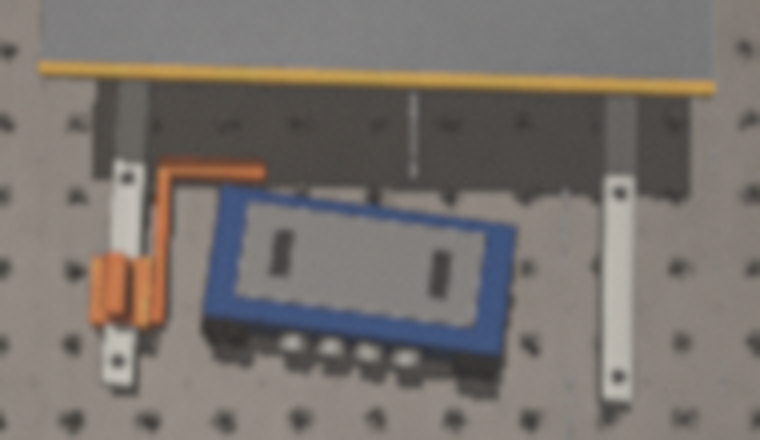

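The yellow edge gives a dock yaw of about −2°, with the origin near (0.778,−0.012). The crop shows the fin at (115,285), the controller yawed about −6°, and the stop bar just in front of it. I'll move to a hover over the stop and refine with the wrist camera.

```bash
cat >> h.py <<'E'
YAW=-0.0348; ORG=np.array([.778,-.012])
def d2w(x,y,z=0):
    c,s=np.cos(YAW),np.sin(YAW);return np.array([ORG[0]+c*x-s*y,ORG[1]+s*x+c*y,z])
def w2d(p):
    c,s=np.cos(YAW),np.sin(YAW);d=np.asarray(p)[...,:2]-ORG;return np.stack([c*d[...,0]+s*d[...,1],-s*d[...,0]+c*d[...,1]],-1)
def tool(yaw=None,lean=0.):
    """tool pointing down, tool y = dock y; lean: fingers swing forward, body back"""
    yaw=YAW if yaw is None else yaw
    z=np.array([np.sin(lean),0,-np.cos(lean)]);y=np.array([0,1.,0]);x=np.cross(y,z)
    return R.from_euler('z',yaw)*R.from_matrix(np.c_[x,y,z])
def rel(s,pos,rot):
    r0=R.from_rotvec(s["tcp_rot"]);sh=r0.inv().apply(np.array(pos)-s["tool_pos"])/.25
    return sh.round(3).tolist(),((r0.inv()*rot).as_rotvec()/(np.pi/4)).round(3).tolist()
def wristT(s,c):
    T=np.eye(4);T[:3,:3]=R.from_rotvec(s["tcp_rot"]).as_matrix();T[:3,3]=s["tool_pos"];return T@c["mount"]
E
python3 - <<'E'
from h import *
from workcell import bot
s=bot.read_state();p=[.50,.12,.22];print(rel(s,p,tool()))
E
```

```text
([-1.7, -1.539, -0.085], [-0.002, -0.0, -0.418])
```

>>> play_rows(
  rows=[
    [[-0.2,-0.2,-0.01],[0,0,0]],
    [[-0.4,-0.37,-0.02],[0,0,0]],
    [[-0.55,-0.5,-0.03],[0,0,0]],
    [[-0.7,-0.63,-0.04],[0,0,0]],
    [[-0.85,-0.77,-0.04],[0,0,0]],
    [[-0.85,-0.77,-0.04],[0,0,0]],
    [[-0.85,-0.77,-0.04],[0,0,0]],
    [[-0.85,-0.77,-0.04],[0,0,0]],
  ],
  claw=-0.05,
  newtons=60,
)

```text
time: 0.82
tool_pos: [0.3722, 0.3702, 0.209]
tcp_rot: [0.574, 3.087, -0.004]
wrist_force: [-0.6, 0.2, 0.0]
width: 0.477
grip_force: 0.0
```

>>> play_rows(
  rows=[
    [[-0.85,-0.77,-0.04],[0,0,-0.418]],
    [[-0.85,-0.77,-0.04],[0,0,-0.418]],
    [[-0.85,-0.77,-0.04],[0,0,-0.418]],
    [[-0.85,-0.77,-0.04],[0,0,-0.418]],
    [[-0.85,-0.77,-0.04],[0,0,-0.418]],
    [[-0.85,-0.77,-0.04],[0,0,-0.418]],
    [[-0.85,-0.77,-0.04],[0,0,-0.418]],
    [[-0.85,-0.77,-0.04],[0,0,-0.418]],
    [[-0.85,-0.77,-0.04],[0,0,-0.418]],
    [[-0.85,-0.77,-0.04],[0,0,-0.418]],
  ],
)

```text
time: 1.65
tool_pos: [0.5, 0.1205, 0.2187]
tcp_rot: [-0.056, -3.14, -0.001]
wrist_force: [-0.5, -0.0, -0.5]
width: 0.478
grip_force: 0.0
```

Run:
```python
from h import *
from workcell import bot,cams
import pickle
s=bot.read_state();c=cams.read_camera("wrist");pickle.dump((s,c),open("w1.pkl","wb"))
cv2.imwrite("pics/w1.png",c["image"][:,:,::-1]);print(s["time"],s["tool_pos"],rel(s,[.5,.12,.22],tool()))
```

```text
1.65 [0.49995408 0.12053073 0.21871507] ([-0.0, -0.002, -0.005], [0.001, -0.001, -0.001])
```

View pics/w1.png

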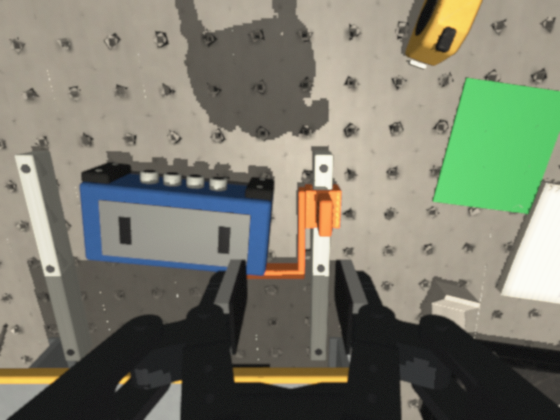

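The wrist view shows the fin at (324,213), left rail holes at (323,168) and (320,268), and right rail holes at (25,170) and (50,268). The blue top runs from about (82,183) to (270,272), with the mat at (500,145).

Run:
```python
from h import *
import pickle
s,c=pickle.load(open("w1.pkl","rb"));im,K=c["image"],c["K"];T=wristT(s,c)
hsv=cv2.cvtColor(im,cv2.COLOR_RGB2HSV)
def P(uv,z):return ray(K,T,uv,z)
g=P([[323,168],[320,268],[319,351],[25,170],[50,268],[70,351]],.03);print("holes",g.round(4)[:,:2].tolist(), "dock",w2d(g).round(4).tolist())
m=mask(im,(105,120,50),(125,255,255))
b=max(blobs(m),key=lambda t:t[1][4]);ys,xs=np.nonzero(b[0])
Q=P(np.c_[xs,ys],.07)[:,:2].astype(np.float32);r=cv2.minAreaRect(Q);print("blue",r,cv2.boxPoints(r).round(3).tolist())
hull=cv2.convexHull(np.c_[xs,ys].astype(np.int32));ap=cv2.approxPolyDP(hull,5,True)[:,0];print("poly",ap.tolist(),w2d(P(ap,.07)).round(4).tolist())
m=mask(im,(3,150,80),(17,255,255))
for b,st,cc in blobs(m):print("or",st,cc.round(1))
br=mask(im,(3,150,200),(17,255,255))
for b,st,cc in blobs(br,20):print("bright",st,cc.round(1),w2d(P(cc,.067)).round(4))
m=mask(im,(45,100,60),(80,255,255));b=max(blobs(m),key=lambda t:t[1][4]);ys,xs=np.nonzero(b[0]);r=cv2.minAreaRect(P(np.c_[xs,ys],.003)[:,:2].astype(np.float32));print("mat",r)
m=mask(im,(18,120,90),(32,255,255))
for b,st,cc in blobs(m,200):
    ys,xs=np.nonzero(b);q=P(np.c_[xs,ys],.158);print("yel",st,q[:,:2].min(0),q[:,:2].max(0),np.polyfit(q[:,1],q[:,0],1))
crop=im[140:290,60:370];cv2.imwrite("pics/w1c.png",cv2.resize(crop[:,:,::-1],None,fx=2.5,fy=2.5,interpolation=cv2.INTER_CUBIC))
```

```text
holes [[0.4956, 0.1555], [0.6158, 0.1512], [0.7359, 0.1488], [0.4863, -0.1659], [0.6043, -0.1689], [0.7242, -0.1734]] dock [[-0.2881, 0.1576], [-0.1677, 0.1575], [-0.0477, 0.1593], [-0.2862, -0.164], [-0.1681, -0.1628], [-0.0481, -0.1632]]
blue ((0.5403875708580017, 0.0030586272478103638), (0.1867644190788269, 0.09616357088088989), 81.86380004882812) [[0.47999998927116394, -0.08299999684095383], [0.574999988079071, -0.09600000083446503], [0.6010000109672546, 0.08900000154972076], [0.5059999823570251, 0.10199999809265137]]
poly [[264, 269], [258, 274], [88, 258], [81, 184], [130, 174], [244, 186], [270, 201]] [[-0.188, 0.0944], [-0.1821, 0.0879], [-0.2011, -0.0893], [-0.2807, -0.0815], [-0.2906, -0.0323], [-0.2785, 0.0771], [-0.2632, 0.1022]]
or [ 247  185   94   94 2477] [306.8 228.2]
bright [ 265  191   52   85 1009] [301.5 229.6] [[-0.2315  0.1338]]
bright [319 191  22  45 602] [327.9 214.1] [[-0.2483  0.1603]]
mat ((0.48700952529907227, 0.3584173321723938), (0.12012258172035217, 0.13979965448379517), 80.33914184570312)
yel [ 406    0   76   65 2552] [0.36820506 0.1968041 ] [0.40418753 0.24051863] [-0.49110895  0.49244087]
yel [  0 368  68  17 942] [ 0.63377014 -0.13836267] [ 0.65161059 -0.07620238] [-0.04512303  0.63673597]
yel [ 233  368  115   17 1741] [0.64012974 0.06484186] [0.65993191 0.16373936] [0.03492678 0.64555274]
```

View pics/w1c.png

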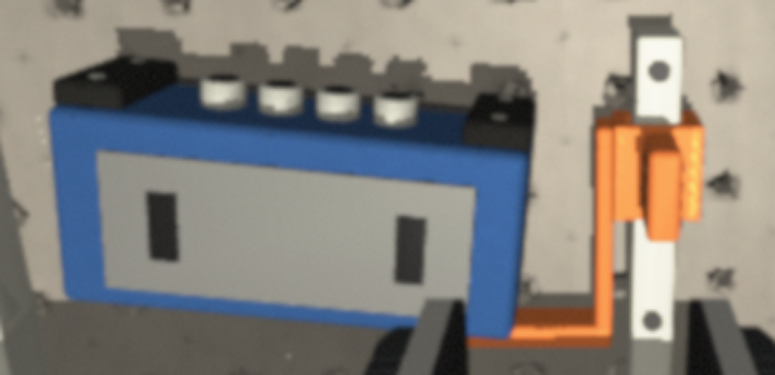

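```bash
sed -i 's/ORG=np.array.*/ORG=np.array([.7765,-.014])/' h.py
python3 - <<'E'
from h import *
import pickle
from workcell import bot
s=bot.read_state();p=d2w(-.240,.160,.042);print(p,rel(s,p,tool()))
s,c=pickle.load(open("w1.pkl","rb"));T=wristT(s,c)
print(proj(c["K"],T,[d2w(-.24+a,.16,.067) for a in(-.02,.02)]).round(1))
# rear top edge of blue: crop pts
pts=np.array([[52,105],[530,150],[515,338],[66,297]])/2.5+[60,140]
W=ray(c["K"],T,pts,.07);print(w2d(W).round(4).tolist(),w2d(W.mean(0)[None]))
E
```

```text
[0.54221219 0.15425344 0.042     ] ([-0.166, 0.138, 0.707], [0.001, -0.001, 0.001])
[[326.  201.8]
 [324.8 238.7]]
[[-0.2813, -0.0792], [-0.2628, 0.1062], [-0.1792, 0.0984], [-0.1987, -0.0891]] [[-0.23048546  0.00907962]]
```

>>> play_rows(
  rows=[
    [[-0.166,0.138,0.0],[0,0,0]],
    [[-0.166,0.138,0.1],[0,0,0]],
    [[-0.166,0.138,0.25],[0,0,0]],
    [[-0.166,0.138,0.4],[0,0,0]],
    [[-0.166,0.138,0.52],[0,0,0]],
    [[-0.166,0.138,0.6],[0,0,0]],
    [[-0.166,0.138,0.66],[0,0,0]],
    [[-0.166,0.138,0.7],[0,0,0]],
    [[-0.166,0.138,0.706],[0,0,0]],
    [[-0.166,0.138,0.706],[0,0,0]],
  ],
)

```text
time: 2.53
tool_pos: [0.5421, 0.1545, 0.0422]
tcp_rot: [-0.051, -3.14, 0.0]
wrist_force: [0.5, 0.3, -0.1]
width: 0.475
grip_force: 0.0
```

>>> play_rows(
  rows=[
    [[0,0,0],[0,0,0]],
    [[0,0,0],[0,0,0]],
    [[0,0,0],[0,0,0]],
    [[0,0,0],[0,0,0]],
    [[0,0,0],[0,0,0]],
    [[0,0,0],[0,0,0]],
  ],
  claw=-1,
  newtons=70,
)

```text
time: 3.03
tool_pos: [0.5432, 0.1533, 0.043]
tcp_rot: [0.055, 3.14, 0.0]
wrist_force: [0.4, -0.1, -1.2]
width: -0.0
grip_force: 0.0
```

Run:
```python
from h import *
from workcell import bot,cams
c=cams.read_camera("wrist");a=c["image"][60:,100:480];c=cams.read_camera("top");b=cv2.resize(c["image"][130:270,170:330],None,fx=2.57,fy=2.57)
print(a.shape,b.shape)
cv2.imwrite("pics/g1.png",np.hstack([a,b[:360]])[:,:,::-1])
```

```text
(360, 380, 3) (360, 411, 3)
```

View pics/g1.png

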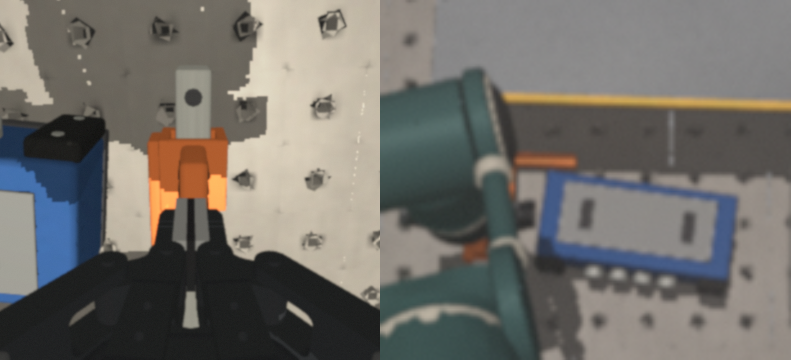

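Run:
```python
from h import *
from workcell import bot,cams
s=bot.read_state();c=cams.read_camera("wrist");T=wristT(s,c);K=c["K"]
print({k:np.round(v,3).tolist() for k,v in s.items()})
print("fin ends predicted",proj(K,T,[d2w(-.24+a,.16,.067) for a in(-.02,.02)]).round(1)-[100,60],"rail end",proj(K,T,d2w(-.3,.16,.03))-[100,60],"saddle rear/front top",proj(K,T,[d2w(-.262,.16,.036),d2w(-.218,.16,.036)])-[100,60])
print("tips",proj(K,T,s["tool_pos"])-[100,60])
a=c["image"][170:330,230:350]
cv2.imwrite("pics/g2.png",cv2.resize(a,None,fx=4,fy=4,interpolation=cv2.INTER_CUBIC)[:600,:,::-1])
```

```text
{'time': 3.133, 'q': [0.231, 0.204, 1.987, 0.0, 0.95, -1.305], 'joint_vel': [0.0, 0.004, 0.002, 0.0, -0.0, -0.001], 'joint_torque': [0.01, -42.802, -31.318, 0.001, -0.004, 0.0], 'tool_pos': [0.543, 0.153, 0.043], 'tcp_rot': [0.055, 3.141, 0.0], 'wrist_force': [0.283, -0.711, 0.627], 'torque': [-0.033, 0.014, -0.016], 'grip_force': 0.0, 'width': -0.0}
fin ends predicted [[193.5 166.9]
 [193.2 240. ]] rail end [[193.10790864  72.77668861]] saddle rear/front top [[192.9973432  143.22950148]
 [192.7980128  213.40595473]]
tips [[191.24076332 185.76344274]]
```

View pics/g2.png

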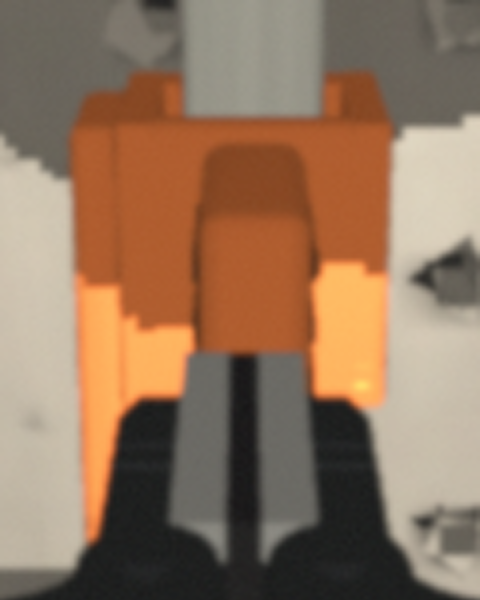

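The picture shows the pad tips (row ~257) lying over the fin top and shut with no force. The tips seem to sit about 29 mm short of the stated TCP, so they closed above the fin. I'll open, go down in small checked steps and close again.

>>> play_rows(
  rows=[
    [[0,0,0],[0,0,0]],
    [[0,0,0],[0,0,0]],
    [[0,0,0],[0,0,0]],
    [[0,0,0],[0,0,0]],
    [[0,0,0.01],[0,0,0]],
    [[0,0,0.02],[0,0,0]],
    [[0,0,0.03],[0,0,0]],
    [[0,0,0.04],[0,0,0]],
  ],
  claw=-0.3,
)

```text
time: 3.85
tool_pos: [0.5427, 0.1533, 0.0321]
tcp_rot: [-0.054, -3.141, 0.0]
wrist_force: [0.4, -0.6, -0.2]
width: 0.351
grip_force: 0.0
```

>>> play_rows(
  rows=[
    [[0,0,0],[0,0,0]],
    [[0,0,0],[0,0,0]],
    [[0,0,0],[0,0,0]],
    [[0,0,0],[0,0,0]],
  ],
  claw=-1,
  newtons=25,
)

```text
time: 4.18
tool_pos: [0.5428, 0.1533, 0.0324]
tcp_rot: [-0.054, -3.141, 0.0]
wrist_force: [-0.1, 0.6, -1.4]
width: 0.149
grip_force: 24.6
```

Contact with the fin, at 12.7 mm, confirms the offset. I'll open and go about 16 mm deeper for a full grip.

>>> play_rows(
  rows=[
    [[0,0,0],[0,0,0]],
    [[0,0,0],[0,0,0]],
    [[0,0,0],[0,0,0]],
    [[0,0,0.015],[0,0,0]],
    [[0,0,0.03],[0,0,0]],
    [[0,0,0.04],[0,0,0]],
    [[0,0,0.05],[0,0,0]],
    [[0,0,0.05],[0,0,0]],
  ],
  claw=-0.3,
)

```text
time: 4.85
tool_pos: [0.5422, 0.1531, 0.0191]
tcp_rot: [-0.054, -3.14, 0.001]
wrist_force: [-0.9, -0.2, 0.5]
width: 0.347
grip_force: 0.0
```

>>> play_rows(
  rows=[
    [[0,0,0],[0,0,0]],
  ],
)

```text
time: 4.93
tool_pos: [0.5426, 0.1533, 0.0197]
tcp_rot: [-0.054, -3.14, 0.0]
wrist_force: [0.1, -0.4, 0.2]
width: 0.35
grip_force: 0.0
```

>>> play_rows(
  rows=[
    [[0,0,0],[0,0,0]],
    [[0,0,0],[0,0,0]],
    [[0,0,0],[0,0,0]],
    [[0,0,0],[0,0,0]],
    [[0,0,0],[0,0,0]],
  ],
  claw=-1,
  newtons=80,
)

```text
time: 5.35
tool_pos: [0.5432, 0.1534, 0.0203]
tcp_rot: [0.054, 3.141, 0.0]
wrist_force: [0.0, 0.7, 0.7]
width: 0.137
grip_force: 79.7
```

>>> play_rows(
  rows=[
    [[0,0,-0.01],[0,0,0]],
    [[0,0,-0.02],[0,0,0]],
    [[0,0,-0.03],[0,0,0]],
    [[0,0,-0.04],[0,0,0]],
    [[0,0,-0.05],[0,0,0]],
    [[0,0,-0.06],[0,0,0]],
    [[0,0,-0.07],[0,0,0]],
    [[0,0,-0.09],[0,0,0]],
    [[0,0,-0.12],[0,0,0]],
    [[0,0,-0.16],[0,0,0]],
    [[0,0,-0.2],[0,0,0]],
    [[0,0,-0.24],[0,0,0]],
    [[0,0,-0.28],[0,0,0]],
    [[0,0,-0.28],[0,0,0]],
  ],
)

```text
time: 6.52
tool_pos: [0.5452, 0.1539, 0.0936]
tcp_rot: [0.054, 3.136, 0.002]
wrist_force: [1.4, 0.8, -1.1]
width: 0.136
grip_force: 80.8
```

Run:
```python
from h import *
from workcell import bot,cams
import pickle
s=bot.read_state();c=cams.read_camera("wrist");pickle.dump((s,c),open("w2.pkl","wb"));t=cams.read_camera("scene")
cv2.imwrite("pics/l1.png",np.hstack([cv2.resize(c["image"],(420,315)),cv2.resize(t["image"][120:280,130:330],(380,304))[:,:] if 0 else cv2.resize(t["image"][120:285,130:330],(380,315))])[:,:,::-1])
```

```text
(no output)
```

View pics/l1.png

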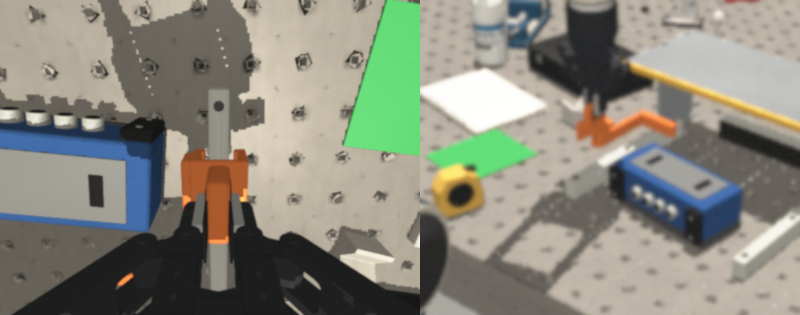

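The stop is lifted clear, with its bar and saddle about 70 mm up. Next I'll set it on the mat with its yaw aligned to the mat, so the whole foot lands on it.

Run:
```python
from h import *
from workcell import bot
s=bot.read_state()
for z in(.1,.021):print(rel(s,[.460,.398,z],tool(-.169)))
```

```text
([0.368, 0.966, -0.036], [0.001, 0.002, 0.171])
([0.368, 0.966, 0.28], [0.001, 0.002, 0.171])
```

>>> play_rows(
  rows=[
    [[0.02,0.05,-0.03],[0,0,0]],
    [[0.05,0.13,-0.036],[0,0,0.02]],
    [[0.08,0.22,-0.036],[0,0,0.04]],
    [[0.12,0.32,-0.036],[0,0,0.06]],
    [[0.16,0.42,-0.036],[0,0,0.08]],
    [[0.2,0.52,-0.036],[0,0,0.1]],
    [[0.24,0.62,-0.036],[0,0,0.12]],
    [[0.28,0.72,-0.036],[0,0,0.14]],
    [[0.31,0.81,-0.036],[0,0,0.16]],
    [[0.34,0.89,-0.036],[0,0,0.171]],
    [[0.36,0.94,-0.036],[0,0,0.171]],
    [[0.368,0.966,-0.036],[0,0,0.171]],
    [[0.368,0.966,0.02],[0,0,0.171]],
    [[0.368,0.966,0.08],[0,0,0.171]],
    [[0.368,0.966,0.14],[0,0,0.171]],
    [[0.368,0.966,0.19],[0,0,0.171]],
    [[0.368,0.966,0.23],[0,0,0.171]],
    [[0.368,0.966,0.26],[0,0,0.171]],
    [[0.368,0.966,0.28],[0,0,0.171]],
    [[0.368,0.966,0.28],[0,0,0.171]],
  ],
)

```text
time: 8.28
tool_pos: [0.4589, 0.3972, 0.019]
tcp_rot: [-0.265, -3.129, 0.002]
wrist_force: [0.6, 0.3, -1.2]
width: 0.144
grip_force: 80.8
```

>>> play_rows(
  rows=[
    [[0,0,0.004],[0,0,0]],
    [[0,0,0.008],[0,0,0]],
    [[0,0,0.012],[0,0,0]],
    [[0,0,0.012],[0,0,0]],
  ],
)

```text
time: 8.62
tool_pos: [0.4599, 0.3986, 0.018]
tcp_rot: [0.265, 3.129, 0.002]
wrist_force: [0.4, 0.7, 1.8]
width: 0.138
grip_force: 81.1
```

>>> play_rows(
  rows=[
    [[0,0,0.004],[0,0,0]],
    [[0,0,0.004],[0,0,0]],
  ],
)

```text
time: 8.78
tool_pos: [0.4601, 0.3988, 0.0175]
tcp_rot: [0.265, 3.129, 0.003]
wrist_force: [-1.1, 1.3, 4.5]
width: 0.138
grip_force: 81.5
```

>>> play_rows(
  rows=[
    [[0,0,0],[0,0,0]],
    [[0,0,0],[0,0,0]],
    [[0,0,0],[0,0,0]],
    [[0,0,0],[0,0,0]],
    [[0,0,-0.05],[0,0,0]],
    [[0,0,-0.12],[0,0,0]],
    [[0,0,-0.25],[0,0,0]],
    [[0,0,-0.4],[0,0,0]],
    [[0,0,-0.55],[0,0,0]],
    [[0,0,-0.65],[0,0,0]],
    [[0,0,-0.65],[0,0,0]],
  ],
  claw=-0.4,
)

```text
time: 9.7
tool_pos: [0.4632, 0.4009, 0.1878]
tcp_rot: [0.264, 3.12, 0.015]
wrist_force: [0.3, 0.8, 0.4]
width: 0.298
grip_force: 0.0
```

Run:
```python
from h import *
from workcell import bot,cams
import pickle
s=bot.read_state();c=cams.read_camera("wrist");t=cams.read_camera("scene");pickle.dump((s,c,cams.read_camera("top")),open("w3.pkl","wb"))
cv2.imwrite("pics/p1.png",np.hstack([cv2.resize(c["image"],(420,315)),cv2.resize(t["image"][120:285,130:330],(380,315))])[:,:,::-1])
print(s["tool_pos"])
for yaw in (YAW,):
  for lean in(40,45,50):
    p=d2w(-.40,.089,.13);print(lean,rel(s,p,tool(yaw,np.radians(lean))))
```

```text
[0.46319145 0.40091178 0.1878252 ]
40 ([0.121, -1.289, 0.217], [-0.048, -0.875, -0.168])
45 ([0.121, -1.289, 0.217], [-0.055, -0.986, -0.167])
50 ([0.121, -1.289, 0.217], [-0.063, -1.097, -0.165])
```

View pics/p1.png

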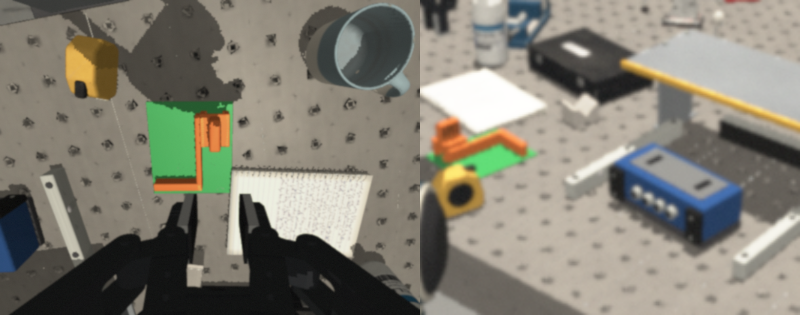

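The stop stands upright on the mat, with the fin well inside the green and the controller untouched. Now I'll move behind the controller.

>>> play_rows(
  rows=[
    [[0,-0.1,0],[0,0,0]],
    [[0.02,-0.25,0],[0,-0.1,0]],
    [[0.04,-0.4,0],[0,-0.2,0]],
    [[0.05,-0.55,0],[0,-0.3,0]],
    [[0.06,-0.7,0],[0,-0.4,0]],
    [[0.07,-0.85,0],[0,-0.5,0]],
    [[0.08,-0.96,0],[0,-0.5,0]],
    [[0.08,-0.96,0],[0,-0.5,0]],
  ],
  claw=-1,
  newtons=40,
)

```text
time: 10.52
tool_pos: [0.3942, 0.1596, 0.1738]
tcp_rot: [0.233, 2.745, -0.055]
wrist_force: [0.3, -0.1, -0.6]
width: 0.002
grip_force: 0.0
```

```bash
cat >> h.py <<'E'
L=np.radians(45);OFF=.029
def tip(s,off=OFF):
    r=R.from_rotvec(s["tcp_rot"]);p=s["tool_pos"]-off*r.as_matrix()[:,2];return np.r_[w2d(p),p[2]]
def go(s,x,y,z,lean=L,off=OFF):
    r=tool(YAW,lean);p=d2w(x,y,z)+off*r.as_matrix()[:,2];return rel(s,p,r)
E
python3 - <<'E'
from h import *
from workcell import bot
s=bot.read_state();print(s["tool_pos"],s["q"],tip(s),go(s,-.37,-.07,.12))
E
```

```text
[0.39423447 0.15956371 0.1738359 ] [ 0.55460716 -0.44611404  2.35318568 -0.31524677  0.965499   -0.70182534] [-0.39891265  0.16180475  0.20068342] ([-0.142, -0.889, 0.385], [-0.103, -0.506, -0.14])
```

>>> play_rows(
  rows=[
    [[-0.06,-0.1,0.05],[0,0,0]],
    [[-0.1,-0.25,0.15],[0,-0.05,0]],
    [[-0.15,-0.4,0.25],[-0.03,-0.15,-0.04]],
    [[-0.2,-0.55,0.35],[-0.06,-0.25,-0.08]],
    [[-0.25,-0.7,0.43],[-0.1,-0.35,-0.12]],
    [[-0.25,-0.82,0.43],[-0.1,-0.45,-0.14]],
    [[-0.25,-0.889,0.43],[-0.103,-0.506,-0.14]],
    [[-0.25,-0.889,0.43],[-0.103,-0.506,-0.14]],
    [[-0.25,-0.889,0.43],[-0.103,-0.506,-0.14]],
    [[-0.25,-0.889,0.43],[-0.103,-0.506,-0.14]],
  ],
)

```text
time: 11.35
tool_pos: [0.5094, -0.0577, 0.1364]
tcp_rot: [0.04, 2.403, 0.007]
wrist_force: [0.7, 1.0, -1.4]
width: -0.001
grip_force: 0.0
```

```bash
cat >> h.py <<'E'
def look(pic=None):
    from workcell import bot,cams
    s=bot.read_state();c=cams.read_camera("wrist");T=wristT(s,c)
    if pic: cv2.imwrite(pic,c["image"][:,:,::-1])
    return s,c["image"],c["K"],T
E
python3 - <<'E'
from h import *
s,im,K,T=look("pics/b1.png");print(s["time"],s["q"].round(2) if hasattr(s["q"],"round") else s["q"],tip(s),go(s,-.33,-.0664,.036))
E
```

```text
11.35 [-0.31 -0.46  2.57  0.59  0.37 -2.33] [-0.28491719 -0.05344234  0.15781907] ([0.456, -0.06, 0.238], [0.022, -0.06, -0.007])
```

View pics/b1.png

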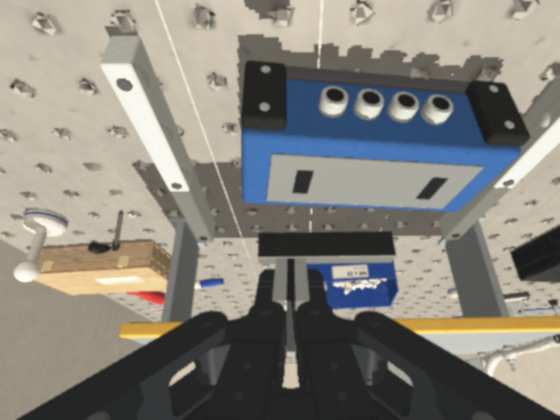

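The wrist view has the controller rear with connectors at (333–437,100–108), the right bumper at (265,95) and the left at (495,110). Joint 3 is at its limit with this lean so close in, so I'll use a smaller lean here and add lean going forward.

Run:
```python
from h import *
from workcell import bot
s=bot.read_state();print(go(s,-.345,-.067,.13,np.radians(28)),go(s,-.345,-.067,.036,np.radians(28)))
```

```text
([0.283, -0.046, -0.085], [0.019, 0.32, -0.001]) ([0.536, -0.05, 0.192], [0.019, 0.32, -0.001])
```

>>> play_rows(
  rows=[
    [[0.08,-0.02,-0.05],[0,0.1,0]],
    [[0.16,-0.03,-0.08],[0,0.2,0]],
    [[0.24,-0.046,-0.085],[0.01,0.32,0]],
    [[0.283,-0.046,-0.085],[0.019,0.32,0]],
    [[0.283,-0.046,-0.085],[0.019,0.32,0]],
    [[0.34,-0.05,-0.02],[0.019,0.32,0]],
    [[0.4,-0.05,0.045],[0.019,0.32,0]],
    [[0.46,-0.05,0.11],[0.019,0.32,0]],
    [[0.51,-0.05,0.165],[0.019,0.32,0]],
    [[0.536,-0.05,0.192],[0.019,0.32,0]],
    [[0.536,-0.05,0.192],[0.019,0.32,0]],
  ],
)

```text
time: 12.32
tool_pos: [0.4559, -0.068, 0.0148]
tcp_rot: [0.047, 2.669, -0.002]
wrist_force: [-0.1, 0.6, -0.0]
width: 0.003
grip_force: 0.0
```

```bash
cat >> h.py <<'E'
def conn(im,K,T):
    """white connectors: print blobs as dock points at z=.049 (their tops)"""
    hsv=cv2.cvtColor(im,cv2.COLOR_RGB2HSV);bl=mask(im,(105,120,40),(125,255,255))
    near=cv2.dilate(bl,np.ones((9,9)));m=cv2.bitwise_and(cv2.inRange(hsv,np.array((0,0,120)),np.array((180,70,255))),near)
    return [(st[:5].tolist(),cc.round(1)) for b,st,cc in blobs(m,60)]
E
python3 - <<'E'
from h import *
s,im,K,T=look("pics/b2.png");print(s["time"],np.round(s["q"],2),tip(s),np.degrees(np.arccos(-R.from_rotvec(s["tcp_rot"]).as_matrix()[2,2])),go(s,-.345,-.067,.036,np.radians(28)))
for b in conn(im,K,T):print(b,w2d(ray(K,T,b[1],.045)))
E
```

```text
12.3167 [-0.31 -0.22  2.57  0.38  0.36 -2.17] [-0.33169159 -0.06534423  0.04063109] 27.048290659669252 ([0.054, -0.007, -0.008], [0.009, -0.021, -0.003])
([467, 327, 31, 18, 125], array([485.1, 337.9])) [[-0.26498607  0.05314751]]
([435, 328, 24, 14, 95], array([449.2, 336.1])) [[-0.26780524  0.0302376 ]]
([542, 396, 18, 12, 80], array([551.4, 401.9])) [[-0.13306797  0.16557095]]
```

View pics/b2.png

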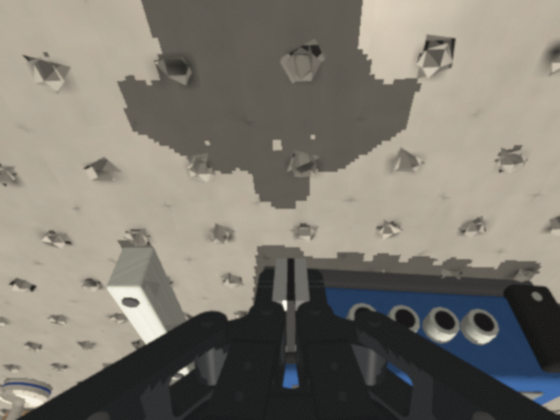

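The fingertips (290,260) stand just behind the right bumper. I'll advance and push it in small steps.

Run:
```python
from h import *
from workcell import bot
s=bot.read_state()
for x in(-.30,-.28,-.26):print(x,go(s,x,-.066,.038,np.radians(30)))
```

```text
-0.3 ([-0.113, -0.004, 0.069], [0.008, -0.065, -0.003])
-0.28 ([-0.184, -0.004, 0.106], [0.008, -0.065, -0.003])
-0.26 ([-0.256, -0.004, 0.142], [0.008, -0.065, -0.003])
```

>>> play_rows(
  rows=[
    [[-0.05,0,0.03],[0,0,0]],
    [[-0.08,0,0.05],[0,-0.03,0]],
    [[-0.1,0,0.062],[0,-0.06,0]],
    [[-0.113,0,0.069],[0,-0.065,0]],
    [[-0.13,0,0.078],[0,-0.065,0]],
    [[-0.145,0,0.086],[0,-0.065,0]],
  ],
)

```text
time: 12.87
tool_pos: [0.497, -0.0696, 0.0132]
tcp_rot: [0.046, 2.618, -0.004]
wrist_force: [-8.1, -2.9, 3.1]
width: -0.003
grip_force: 3.6
```

>>> play_rows(
  rows=[
    [[-0.015,0,0.009],[0,0,0]],
    [[-0.03,0,0.017],[0,0,0]],
    [[-0.045,0,0.026],[0,0,0]],
    [[-0.06,0,0.034],[0,0,0]],
  ],
)

```text
time: 13.2
tool_pos: [0.5142, -0.0705, 0.0131]
tcp_rot: [0.046, 2.619, -0.004]
wrist_force: [-6.2, -3.8, 0.6]
width: 0.001
grip_force: 3.1
```

```bash
cat >> h.py <<'E'
def topc():
    """controller top face from top camera: hull of blue+enclosed grey -> dock frame rectangle"""
    from workcell import cams
    c=cams.read_camera("top");im,K,T=c["image"],c["K"],c["T"];m=mask(im,(105,100,40),(125,255,255))
    m[:172]=0;m[:, :190]=0;m[:,345:]=0
    b=max(blobs(m),key=lambda t:t[1][4]);ys,xs=np.nonzero(m)
    h=cv2.convexHull(np.c_[xs,ys].astype(np.int32));ap=cv2.approxPolyDP(h,3,True)[:,0]
    P=w2d(ray(K,T,np.c_[xs,ys],.07));r=cv2.minAreaRect((P*1000).astype(np.float32))
    return (np.round(r[0],1),np.round(r[1],1),round(r[2],1)),w2d(ray(K,T,ap,.07)).round(3).tolist()
def st():
    from workcell import bot
    s=bot.read_state();print("t",round(s["time"],2),"tip",tip(s).round(4),"lean",np.degrees(np.arccos(-R.from_rotvec(s["tcp_rot"]).as_matrix()[2,2])).round(1),"F",np.round(s["wrist_force"],1),"q",np.round(s["q"],2));return s
E
python3 - <<'E'
from h import *
s=st();print(*topc(),sep="\n")
import pickle;c=pickle.load(open("c0.pkl","rb"))["top"]
from workcell import cams
cams.read_camera=lambda n:c
print(*topc(),sep="\n")
E
```

```text
t 13.2 tip [-0.2747 -0.0658  0.0383] lean 29.9 F [-6.2 -3.8  0.6] q [-0.28 -0.1   2.5   0.5   0.26 -2.27]
(array([-219.4,   13.8]), array([ 81.3, 182.9]), 1.8)
[[-0.257, -0.076], [-0.26, 0.103], [-0.184, 0.104], [-0.179, -0.074]]
(array([-230.5,    7.7]), array([183.9,  80.5]), 83.8)
[[-0.201, -0.085], [-0.277, -0.079], [-0.258, 0.101], [-0.181, 0.094]]
```

Top-camera tracking works: the controller went from yaw −6.2° to about +1.4° with x −219. I'll keep pushing right, with a slight rightward drift to re-centre.

>>> play_rows(
  rows=[
    [[-0.015,0,0.009],[0,0,0]],
    [[-0.03,-0.002,0.017],[0,0,0]],
    [[-0.045,-0.004,0.026],[0,0,0]],
    [[-0.06,-0.006,0.034],[0,0,0]],
    [[-0.075,-0.008,0.043],[0,0,0]],
    [[-0.09,-0.01,0.052],[0,0,0]],
  ],
)

```text
time: 13.75
tool_pos: [0.54, -0.0736, 0.0131]
tcp_rot: [0.045, 2.619, -0.003]
wrist_force: [-5.9, -1.4, 1.0]
width: -0.007
grip_force: 3.2
```

```bash
cat >> h.py <<'E'
def plan(s,lean,pts):
    for p in pts:print(p,go(s,*p,lean=np.radians(lean)))
E
python3 - <<'E'
from h import *
s=st();r=topc();print(*r,sep="\n")
E
```

```text
t 13.75 tip [-0.2488 -0.068   0.0382] lean 29.9 F [-5.9 -1.4  1. ] q [-0.27 -0.04  2.45  0.5   0.26 -2.25]
(array([-207.3,   19. ]), array([ 82.4, 183.9]), 11.0)
[[-0.227, -0.075], [-0.263, 0.1], [-0.187, 0.114], [-0.151, -0.061]]
```

Run:
```python
from h import *
s=st();plan(s,28,[(-.285,-.07,.038),(-.312,-.03,.038),(-.312,.087,.038),(-.288,.087,.038)]);plan(s,30,[(-.285,.087,.038),(-.25,.084,.038),(-.23,.082,.038)])
```

```text
t 13.8 tip [-0.2477 -0.0682  0.0387] lean 30.0 F [-2.4 -1.2 -1.8] q [-0.27 -0.04  2.45  0.5   0.25 -2.25]
(-0.285, -0.07, 0.038) ([0.134, -0.008, -0.072], [0.008, 0.044, -0.002])
(-0.312, -0.03, 0.038) ([0.228, 0.152, -0.125], [0.008, 0.044, -0.002])
(-0.312, 0.087, 0.038) ([0.229, 0.62, -0.122], [0.008, 0.044, -0.002])
(-0.288, 0.087, 0.038) ([0.146, 0.62, -0.074], [0.008, 0.044, -0.002])
(-0.285, 0.087, 0.038) ([0.131, 0.62, -0.068], [0.008, -0.001, -0.002])
(-0.25, 0.084, 0.038) ([0.01, 0.608, 0.002], [0.008, -0.001, -0.002])
(-0.23, 0.082, 0.038) ([-0.059, 0.6, 0.041], [0.008, -0.001, -0.002])
```

>>> play_rows(
  rows=[
    [[0.07,0,-0.035],[0,0.02,0]],
    [[0.14,0,-0.072],[0,0.044,0]],
    [[0.22,0.03,-0.12],[0,0.044,0]],
    [[0.228,0.13,-0.124],[0,0.044,0]],
    [[0.228,0.25,-0.124],[0,0.044,0]],
    [[0.228,0.37,-0.124],[0,0.044,0]],
    [[0.228,0.49,-0.123],[0,0.044,0]],
    [[0.228,0.58,-0.122],[0,0.044,0]],
    [[0.228,0.62,-0.122],[0,0.044,0]],
    [[0.228,0.62,-0.122],[0,0.044,0]],
    [[0.19,0.62,-0.1],[0,0.03,0]],
    [[0.155,0.62,-0.08],[0,0,0]],
    [[0.131,0.62,-0.068],[0,0,0]],
  ],
)

```text
time: 14.88
tool_pos: [0.5105, 0.0822, 0.0134]
tcp_rot: [0.044, 2.615, -0.004]
wrist_force: [-0.7, 0.2, -0.1]
width: -0.0
grip_force: 0.0
```

Run:
```python
from h import *
s=st();print(*topc(),sep="\n");plan(s,30,[(-.25,.084,.038),(-.23,.082,.038)])
```

```text
t 14.88 tip [-0.2838  0.0867  0.0385] lean 30.1 F [-0.7  0.2 -0.1] q [ 0.19 -0.1   2.5  -0.45  0.25 -0.94]
(array([-207.1,   18.9]), array([ 82. , 183.5]), 12.1)
[[-0.227, -0.075], [-0.263, 0.098], [-0.19, 0.114], [-0.151, -0.061]]
(-0.25, 0.084, 0.038) ([-0.116, -0.012, 0.069], [0.008, 0.003, -0.001])
(-0.23, 0.082, 0.038) ([-0.185, -0.02, 0.11], [0.008, 0.003, -0.001])
```

>>> play_rows(
  rows=[
    [[-0.017,0,0.01],[0,0,0]],
    [[-0.034,-0.002,0.02],[0,0,0]],
    [[-0.05,-0.005,0.03],[0,0,0]],
    [[-0.067,-0.007,0.04],[0,0,0]],
    [[-0.084,-0.01,0.05],[0,0,0]],
    [[-0.1,-0.012,0.06],[0,0,0]],
    [[-0.117,-0.014,0.07],[0,0,0]],
    [[-0.134,-0.016,0.08],[0,0,0]],
    [[-0.15,-0.018,0.09],[0,0,0]],
    [[-0.168,-0.02,0.1],[0,0,0]],
  ],
)

```text
time: 15.77
tool_pos: [0.5566, 0.0748, 0.011]
tcp_rot: [0.047, 2.62, -0.005]
wrist_force: [-6.3, 5.1, 1.8]
width: -0.0
grip_force: 3.4
```

Run:
```python
from h import *
s=st();print(*topc(),sep="\n")
```

```text
t 15.77 tip [-0.2373  0.081   0.0362] lean 29.8 F [-6.3  5.1  1.8] q [ 0.15 -0.    2.41 -0.38  0.23 -1.04]
(array([-188.7,    6.4]), array([ 77.6, 186.1]), 0.1)
[[-0.152, -0.086], [-0.227, -0.08], [-0.217, 0.097], [-0.15, 0.095]]
```

>>> play_rows(
  rows=[
    [[-0.017,-0.004,0.01],[0,0,0]],
    [[-0.034,-0.008,0.02],[0,0,0]],
    [[-0.05,-0.012,0.03],[0,0,0]],
    [[-0.067,-0.016,0.04],[0,0,0]],
    [[-0.086,-0.02,0.05],[0,0,0]],
  ],
)

```text
time: 16.23
tool_pos: [0.5811, 0.0689, 0.0108]
tcp_rot: [0.047, 2.621, -0.005]
wrist_force: [-4.6, 4.3, -1.5]
width: 0.004
grip_force: 2.5
```

```bash
cat >> h.py <<'E'
def rear(r):
    """controller pose from the two rear top corners (top camera)"""
    P=np.array(r[1]);yr=P[P[:,1]<0];a=yr[yr[:,0].argmin()];yl=P[P[:,1]>0];b=yl[yl[:,0].argmin()]
    v=b-a;yaw=np.arctan2(-v[0],v[1]);u=np.array([np.cos(yaw),np.sin(yaw)]);c=(a+b)/2+.038*u
    n=np.array([-u[1],u[0]]);rm=c-.0525*u
    print("ctr",(c*1e3).round(1),"yaw",np.degrees(yaw).round(1),"rearmid",(rm*1e3).round(1),"L",((rm+.081*n)*1e3).round(1),"R",((rm-.081*n)*1e3).round(1))
E
python3 - <<'E'
from h import *
s=st();r=topc();print(*r,sep="\n");rear(r)
plan(s,30,[(-.24,.075,.036),(-.30,.04,.036),(-.30,-.08,.036),(-.28,-.08,.036)]);
E
```

```text
t 16.23 tip [-0.2126  0.0759  0.0359] lean 29.8 F [-4.6  4.3 -1.5] q [ 0.12  0.04  2.37 -0.33  0.23 -1.1 ]
(array([-172.2,   -1. ]), array([185.7,  78.8]), 79.1)
[[-0.152, -0.097], [-0.227, -0.083], [-0.192, 0.094], [-0.15, 0.088]]
ctr [-172.2   -1.9] yaw -11.2 rearmid [-223.7    8.3] L [-208.    87.8] R [-239.4  -71.1]
(-0.24, 0.075, 0.036) ([0.094, -0.004, -0.055], [0.006, -0.004, -0.003])
(-0.3, 0.04, 0.036) ([0.302, -0.144, -0.175], [0.006, -0.004, -0.003])
(-0.3, -0.08, 0.036) ([0.301, -0.624, -0.177], [0.006, -0.004, -0.003])
(-0.28, -0.08, 0.036) ([0.232, -0.624, -0.137], [0.006, -0.004, -0.003])
```

>>> play_rows(
  rows=[
    [[0.07,0,-0.04],[0,0,0]],
    [[0.17,0,-0.1],[0,0,0]],
    [[0.27,-0.04,-0.157],[0,0,0]],
    [[0.27,-0.15,-0.157],[0,0,0]],
    [[0.27,-0.27,-0.157],[0,0,0]],
    [[0.27,-0.39,-0.157],[0,0,0]],
    [[0.25,-0.5,-0.146],[0,0,0]],
    [[0.22,-0.56,-0.13],[0,0,0]],
    [[0.18,-0.58,-0.106],[0,0,0]],
    [[0.15,-0.58,-0.09],[0,0,0]],
    [[0.15,-0.58,-0.09],[0,0,0]],
  ],
)

```text
time: 17.2
tool_pos: [0.539, -0.0783, 0.0154]
tcp_rot: [0.052, 2.61, -0.009]
wrist_force: [1.0, -0.6, 1.5]
width: 0.002
grip_force: 0.0
```

Run:
```python
from h import *
s=st();r=topc();print(*r,sep="\n");rear(r)
plan(s,32,[(-.249,-.071,.036),(-.23,-.072,.036),(-.207,-.074,.036)]);
```

```text
t 17.2 tip [-0.2498 -0.0725  0.0404] lean 30.4 F [ 1.  -0.6  1.5] q [-0.28 -0.05  2.46  0.52  0.25 -2.28]
(array([-173.9,   -1. ]), array([185.9,  78.5]), 80.3)
[[-0.152, -0.097], [-0.227, -0.083], [-0.189, 0.094], [-0.15, 0.085]]
ctr [-170.8   -2.5] yaw -12.1 rearmid [-222.2    8.5] L [-205.2   87.7] R [-239.2  -70.7]
(-0.249, -0.071, 0.036) ([0.003, 0.006, 0.017], [0.002, -0.035, -0.007])
(-0.23, -0.072, 0.036) ([-0.062, 0.002, 0.055], [0.002, -0.035, -0.007])
(-0.207, -0.074, 0.036) ([-0.142, -0.005, 0.102], [0.002, -0.035, -0.007])
```

>>> play_rows(
  rows=[
    [[0.0,0.004,0.018],[0,-0.01,0]],
    [[-0.018,0.003,0.028],[0,-0.02,0]],
    [[-0.035,0.002,0.039],[0,-0.03,0]],
    [[-0.052,0.0,0.049],[0,-0.035,0]],
    [[-0.07,-0.002,0.06],[0,-0.035,0]],
    [[-0.088,-0.005,0.07],[0,-0.035,0]],
    [[-0.106,-0.008,0.08],[0,-0.035,0]],
    [[-0.124,-0.011,0.091],[0,-0.035,0]],
    [[-0.142,-0.014,0.102],[0,-0.035,0]],
  ],
)

```text
time: 18.0
tool_pos: [0.5755, -0.0779, 0.0064]
tcp_rot: [0.045, 2.593, -0.003]
wrist_force: [-7.0, -2.6, 2.5]
width: 0.003
grip_force: 3.7
```

Run:
```python
from h import *
s=st();r=topc();print(*r,sep="\n");rear(r)
plan(s,32,[(-.23,-.073,.036),(-.265,-.04,.036),(-.265,.077,.036),(-.24,.083,.036)]);
```

```text
t 18.0 tip [-0.2138 -0.071   0.0312] lean 31.4 F [-7.  -2.6  2.5] q [-0.26  0.04  2.4   0.64  0.21 -2.39]
(array([-173.8,    5. ]), array([ 47.8, 184.1]), 0.1)
[[-0.196, -0.085], [-0.192, 0.094], [-0.153, 0.095], [-0.15, -0.086]]
ctr [-156.     3.7] yaw -1.3 rearmid [-208.5    4.8] L [-206.7   85.8] R [-210.3  -76.2]
(-0.23, -0.073, 0.036) ([0.044, -0.008, -0.05], [0.009, -0.013, -0.002])
(-0.265, -0.04, 0.036) ([0.164, 0.124, -0.122], [0.009, -0.013, -0.002])
(-0.265, 0.077, 0.036) ([0.165, 0.592, -0.119], [0.009, -0.013, -0.002])
(-0.24, 0.083, 0.036) ([0.079, 0.616, -0.067], [0.009, -0.013, -0.002])
```

I'll fit the arm's planar kinematics from logged poses to choose a lean that keeps the wrist off its limits.

```bash
cat > kin.py <<'E'
from h import *
from scipy.optimize import least_squares
D=[((1.171,.265,1.605),(.239,.63,.198),(-.567,-3.09,.003)),((.231,.204,1.987),(.543,.153,.043),(.055,3.141,0)),
((.5546,-.4461,2.3532),(.39423,.15956,.17384),(.233,2.745,-.055)),((-.31,-.46,2.57),(.5094,-.0577,.1364),(.04,2.403,.007)),
((-.31,-.22,2.57),(.4559,-.068,.0148),(.047,2.669,-.002)),((-.26,.04,2.4),(.5755,-.0779,.0064),(.045,2.593,-.003)),((.12,.04,2.37),(.5811,.0689,.0108),(.047,2.621,-.005))]
def wc(p,q):
    a,h,l1,l2,d=p;r=a+l1*np.sin(q[1])+l2*np.sin(q[1]+q[2]);return np.array([r*np.cos(q[0]),r*np.sin(q[0]),h+l1*np.cos(q[1])+l2*np.cos(q[1]+q[2])])
f=lambda p:np.concatenate([wc(p,q)+p[4]*R.from_rotvec(rv).as_matrix()[:,2]-x for q,x,rv in D])
S=least_squares(f,[0,.3,.4,.4,.25]);p=S.x
def ik(pos,rot):
    w=np.array(pos)-p[4]*rot.as_matrix()[:,2]
    g=least_squares(lambda q:wc(p,q)-w,[np.arctan2(w[1],w[0]),.2,2.2]);q=g.x
    if g.cost>1e-7:return None
    s=q[1]+q[2];F=np.array([np.sin(s)*np.cos(q[0]),np.sin(s)*np.sin(q[0]),np.cos(s)])
    A=R.from_euler('z',q[0])*R.from_euler('y',s);v=A.inv().apply(rot.as_matrix()[:,2]) # tool axis in forearm frame
    return q.round(2),"q5 %.2f q4 %.2f"%(np.arccos(v[2]),np.arctan2(v[1],v[0]))
E
python3 - <<'E'
from kin import *
print(p.round(3),"res",np.abs(S.fun).max())
for lean in(30,36,42,48):
  for x in(-.2,-.15,-.106):
    for y in(-.08,.08):
      r=tool(YAW,np.radians(lean));print(lean,x,y,ik(d2w(x,y,.036)+OFF*r.as_matrix()[:,2],r))
E
```

```text
[-0.007  0.257  0.517  0.571  0.389] res 0.026490246387076553
30 -0.2 -0.08 (array([-0.2 ,  0.06,  2.36]), 'q5 0.23 q4 0.38')
30 -0.2 0.08 (array([0.2 , 0.06, 2.35]), 'q5 0.25 q4 -0.48')
30 -0.15 -0.08 (array([-0.18,  0.14,  2.26]), 'q5 0.24 q4 0.32')
30 -0.15 0.08 (array([0.17, 0.15, 2.25]), 'q5 0.25 q4 -0.42')
30 -0.106 -0.08 (array([-0.17,  0.21,  2.17]), 'q5 0.25 q4 0.28')
30 -0.106 0.08 (array([0.15, 0.22, 2.16]), 'q5 0.26 q4 -0.37')
36 -0.2 -0.08 (array([-0.22,  0.04,  2.42]), 'q5 0.12 q4 1.10')
36 -0.2 0.08 (array([0.21, 0.05, 2.41]), 'q5 0.16 q4 -1.17')
36 -0.15 -0.08 (array([-0.19,  0.13,  2.33]), 'q5 0.11 q4 0.98')
36 -0.15 0.08 (array([0.19, 0.14, 2.32]), 'q5 0.15 q4 -1.07')
36 -0.106 -0.08 (array([-0.18,  0.2 ,  2.24]), 'q5 0.12 q4 0.83')
36 -0.106 0.08 (array([0.17, 0.21, 2.23]), 'q5 0.14 q4 -0.94')
42 -0.2 -0.08 (array([-0.23,  0.05,  2.49]), 'q5 0.18 q4 2.30')
42 -0.2 0.08 (array([0.24, 0.06, 2.48]), 'q5 0.21 q4 -2.11')
42 -0.15 -0.08 (array([-0.21,  0.13,  2.39]), 'q5 0.16 q4 2.32')
42 -0.15 0.08 (array([0.2 , 0.14, 2.38]), 'q5 0.19 q4 -2.13')
42 -0.106 -0.08 (array([-0.19,  0.2 ,  2.3 ]), 'q5 0.14 q4 2.29')
42 -0.106 0.08 (array([0.18, 0.21, 2.29]), 'q5 0.16 q4 -2.10')
48 -0.2 -0.08 (array([-0.25,  0.08,  2.54]), 'q5 0.34 q4 2.65')
48 -0.2 0.08 (array([0.26, 0.09, 2.53]), 'q5 0.36 q4 -2.49')
48 -0.15 -0.08 (array([-0.22,  0.16,  2.45]), 'q5 0.32 q4 2.70')
48 -0.15 0.08 (array([0.22, 0.16, 2.44]), 'q5 0.34 q4 -2.54')
48 -0.106 -0.08 (array([-0.2 ,  0.22,  2.36]), 'q5 0.30 q4 2.71')
48 -0.106 0.08 (array([0.19, 0.23, 2.35]), 'q5 0.31 q4 -2.56')
```

Run:
```python
from kin import *
s=st();r=R.from_rotvec(s["tcp_rot"]);print(ik(s["tool_pos"],r))
for lean in(32,34,36):
  for x in(-.15,-.103):
   for y in(-.08,.08):
    for yaw in(YAW,YAW+np.sign(y)*.1,YAW+np.sign(y)*.18):
      r=tool(yaw,np.radians(lean));z=r.as_matrix()[:,2];zx=z@d2w(1,0,0)-z@d2w(0,0,0);e=np.arctan2(zx,-z[2])
      print(lean,x,y,round(yaw,2),ik(d2w(x,y,.021)+OFF*z,r),"perp %.1f"%((-.132-x)*1e3*np.cos(e)+129*np.sin(e)))
```

```text
t 18.05 tip [-0.2126 -0.0712  0.0317] lean 31.5 F [-3.1 -0.3 -0.8] q [-0.26  0.04  2.4   0.64  0.21 -2.39]
(array([-0.19,  0.03,  2.4 ]), 'q5 0.19 q4 0.51')
32 -0.15 -0.08 -0.03 (array([-0.19,  0.16,  2.29]), 'q5 0.16 q4 0.53') perp 83.6
32 -0.15 -0.08 -0.13 (array([-0.14,  0.16,  2.29]), 'q5 0.13 q4 0.04') perp 83.4
32 -0.15 -0.08 -0.21 (array([-0.11,  0.16,  2.29]), 'q5 0.15 q4 -0.40') perp 82.9
32 -0.15 0.08 -0.03 (array([0.18, 0.17, 2.28]), 'q5 0.18 q4 -0.66') perp 83.6
32 -0.15 0.08 0.07 (array([0.13, 0.17, 2.28]), 'q5 0.14 q4 -0.26') perp 83.4
32 -0.15 0.08 0.15 (array([0.1 , 0.17, 2.28]), 'q5 0.14 q4 0.18') perp 82.9
32 -0.103 -0.08 -0.03 (array([-0.17,  0.24,  2.19]), 'q5 0.17 q4 0.44') perp 43.8
32 -0.103 -0.08 -0.13 (array([-0.13,  0.24,  2.19]), 'q5 0.15 q4 -0.00') perp 43.5
32 -0.103 -0.08 -0.21 (array([-0.1 ,  0.24,  2.19]), 'q5 0.17 q4 -0.37') perp 42.9
32 -0.103 0.08 -0.03 (array([0.16, 0.25, 2.18]), 'q5 0.19 q4 -0.56') perp 43.8
32 -0.103 0.08 0.07 (array([0.12, 0.24, 2.19]), 'q5 0.16 q4 -0.18') perp 43.5
32 -0.103 0.08 0.15 (array([0.09, 0.24, 2.19]), 'q5 0.16 q4 0.2
[... 1227 characters left out ...]
8 -0.03 (array([0.19, 0.17, 2.32]), 'q5 0.13 q4 -1.31') perp 90.4
36 -0.15 0.08 0.07 (array([0.14, 0.16, 2.33]), 'q5 0.05 q4 -1.06') perp 90.2
36 -0.15 0.08 0.15 (array([0.1 , 0.16, 2.33]), 'q5 0.04 q4 0.91') perp 89.7
36 -0.103 -0.08 -0.03 (array([-0.18,  0.23,  2.24]), 'q5 0.10 q4 1.06') perp 52.4
36 -0.103 -0.08 -0.13 (array([-0.13,  0.23,  2.24]), 'q5 0.04 q4 -0.02') perp 52.1
36 -0.103 -0.08 -0.21 (array([-0.1 ,  0.23,  2.24]), 'q5 0.08 q4 -0.99') perp 51.4
36 -0.103 0.08 -0.03 (array([0.16, 0.24, 2.23]), 'q5 0.13 q4 -1.14') perp 52.4
36 -0.103 0.08 0.07 (array([0.12, 0.24, 2.23]), 'q5 0.05 q4 -0.63') perp 52.1
36 -0.103 0.08 0.15 (array([0.08, 0.24, 2.23]), 'q5 0.06 q4 0.69') perp 51.4
```

Lean 34° with the tip low (z≈0.02) clears the bridge with the wrist still in range. I'll continue the right push a little.

>>> play_rows(
  rows=[
    [[-0.018,-0.001,0.011],[0,0,0]],
    [[-0.036,-0.002,0.022],[0,0,0]],
    [[-0.055,-0.004,0.033],[0,0,0]],
    [[-0.055,-0.004,0.033],[0,0,0]],
  ],
)

```text
time: 18.38
tool_pos: [0.5928, -0.0796, 0.0072]
tcp_rot: [0.045, 2.591, -0.003]
wrist_force: [-2.7, -0.8, -1.7]
width: -0.001
grip_force: 1.1
```

```bash
cat >> h.py <<'E'
def go2(s,x,y,z,lean,dyaw,off=OFF):
    r=tool(YAW+dyaw,np.radians(lean));return rel(s,d2w(x,y,z)+off*r.as_matrix()[:,2],r)
E
python3 - <<'E'
from h import *
s=st();r=topc();print(*r,sep="\n");rear(r)
for a in[(-.23,-.073,.03,30,0),(-.262,-.04,.026,31,0),(-.262,.07,.026,32,0),(-.235,.083,.026,32,0),(-.227,.083,.026,32,0),(-.18,.081,.026,32,0)]:print(a,go2(s,*a))
E
```

```text
t 18.38 tip [-0.1965 -0.0721  0.0319] lean 31.5 F [-2.7 -0.8 -1.7] q [-0.25  0.07  2.37  0.62  0.21 -2.36]
(array([-169.4,    6.5]), array([ 43.8, 186.6]), 1.8)
[[-0.173, -0.087], [-0.194, 0.093], [-0.153, 0.1], [-0.15, -0.084]]
ctr [-145.8    7.4] yaw 6.7 rearmid [-197.9    1.3] L [-207.3   81.8] R [-188.5  -79.1]
(-0.23, -0.073, 0.03, 30, 0) ([0.121, -0.004, -0.063], [0.009, 0.033, -0.002])
(-0.262, -0.04, 0.026, 31, 0) ([0.237, 0.128, -0.116], [0.009, 0.011, -0.002])
(-0.262, 0.07, 0.026, 32, 0) ([0.236, 0.568, -0.113], [0.009, -0.011, -0.002])
(-0.235, 0.083, 0.026, 32, 0) ([0.144, 0.62, -0.056], [0.009, -0.011, -0.002])
(-0.227, 0.083, 0.026, 32, 0) ([0.116, 0.62, -0.039], [0.009, -0.011, -0.002])
(-0.18, 0.081, 0.026, 32, 0) ([-0.044, 0.611, 0.059], [0.009, -0.011, -0.002])
```

>>> play_rows(
  rows=[
    [[0.1,-0.004,-0.05],[0,0.03,0]],
    [[0.2,0.0,-0.1],[0,0.02,0]],
    [[0.23,0.08,-0.114],[0,0.01,0]],
    [[0.23,0.2,-0.113],[0,0,0]],
    [[0.23,0.32,-0.113],[0,0,0]],
    [[0.23,0.44,-0.112],[0,0,0]],
    [[0.22,0.54,-0.104],[0,-0.011,0]],
    [[0.19,0.6,-0.085],[0,-0.011,0]],
    [[0.144,0.62,-0.056],[0,-0.011,0]],
    [[0.116,0.62,-0.039],[0,-0.011,0]],
    [[0.09,0.618,-0.023],[0,-0.011,0]],
    [[0.072,0.617,-0.012],[0,-0.011,0]],
    [[0.055,0.616,-0.002],[0,-0.011,0]],
    [[0.038,0.615,0.008],[0,-0.011,0]],
    [[0.02,0.614,0.019],[0,-0.011,0]],
    [[0.004,0.613,0.029],[0,-0.011,0]],
    [[-0.014,0.612,0.04],[0,-0.011,0]],
    [[-0.03,0.611,0.05],[0,-0.011,0]],
  ],
)

```text
time: 19.93
tool_pos: [0.6098, 0.0719, 0.0012]
tcp_rot: [0.044, 2.583, -0.005]
wrist_force: [-7.3, 6.0, 2.8]
width: 0.005
grip_force: 3.9
```

Run:
```python
from h import *
s=st();r=topc();print(*r,sep="\n");rear(r)
```

```text
t 19.93 tip [-0.1849  0.0799  0.0258] lean 32.0 F [-7.3  6.   2.8] q [ 0.13  0.11  2.34 -0.52  0.16 -0.91]
(array([-164.3,    2.9]), array([ 28.9, 184.4]), 0.1)
[[-0.168, -0.089], [-0.179, -0.072], [-0.168, 0.087], [-0.158, 0.095], [-0.15, -0.089]]
ctr [-135.6    4.9] yaw -4.0 rearmid [-188.     8.5] L [-182.4   89.3] R [-193.6  -72.3]
```

>>> play_rows(
  rows=[
    [[-0.018,-0.002,0.011],[0,0,0]],
    [[-0.036,-0.004,0.022],[0,0,0]],
    [[-0.054,-0.006,0.034],[0,0,0]],
    [[-0.054,-0.006,0.034],[0,0,0]],
  ],
)

```text
time: 20.32
tool_pos: [0.6267, 0.0695, 0.0015]
tcp_rot: [0.045, 2.583, -0.006]
wrist_force: [-2.1, 2.6, -1.2]
width: 0.001
grip_force: 1.1
```

Run:
```python
from h import *
s=st();r=topc();print(*r,sep="\n");rear(r)
for a in[(-.2,.078,.026,32,0),(-.25,.05,.06,31,0),(-.25,0,.06,30,-.07),(-.25,-.08,.026,31,-.15)]:print(a,go2(s,*a))
```

```text
t 20.32 tip [-0.168   0.0781  0.0261] lean 32.0 F [-2.1  2.6 -1.2] q [ 0.12  0.14  2.31 -0.49  0.16 -0.96]
(array([-164.4,  -17.2]), array([ 28.8, 149.1]), 0.3)
[[-0.163, -0.092], [-0.178, -0.077], [-0.152, 0.057], [-0.15, -0.091]]
ctr [-127.7  -17.2] yaw -11.0 rearmid [-179.2   -7.2] L [-163.8   72.3] R [-194.7  -86.8]
(-0.2, 0.078, 0.026, 32, 0) ([0.109, -0.001, -0.068], [0.006, -0.0, -0.002])
(-0.25, 0.05, 0.06, 31, 0) ([0.208, -0.112, -0.289], [0.006, 0.022, -0.002])
(-0.25, 0, 0.06, 30, -0.07) ([0.21, -0.316, -0.291], [0.052, 0.044, 0.074])
(-0.25, -0.08, 0.026, 31, -0.15) ([0.28, -0.641, -0.177], [0.106, 0.022, 0.161])
```

Run:
```python
from h import *
from workcell import cams,bot
s=bot.read_state();c=cams.read_camera("wrist");K=c["K"]
for a in[(-.25,0,.06,30,0),(-.21,0,.12,30,0),(-.23,0,.12,32,0),(-.2,0,.14,30,0)]:
    r=tool(YAW+a[4],np.radians(a[3]));T=np.eye(4);T[:3,:3]=r.as_matrix();T[:3,3]=d2w(*a[:3])+OFF*T[:3,2];T=T@c["mount"]
    print(a,proj(K,T,[d2w(-.18,y,.04) for y in(-.081,-.04,.04,.081)]).round(0).tolist(),"tip",proj(K,T,d2w(*a[:3])).round(0),go2(s,*a))
```

```text
(-0.25, 0, 0.06, 30, 0) [[170.0, 299.0], [231.0, 299.0], [351.0, 300.0], [412.0, 300.0]] tip [[291. 270.]] ([0.21, -0.312, -0.29], [0.006, 0.045, -0.002])
(-0.21, 0, 0.12, 30, 0) [[175.0, 194.0], [234.0, 194.0], [348.0, 194.0], [407.0, 194.0]] tip [[291. 270.]] ([-0.053, -0.31, -0.409], [0.006, 0.045, -0.002])
(-0.23, 0, 0.12, 32, 0) [[182.0, 208.0], [237.0, 208.0], [345.0, 208.0], [400.0, 208.0]] tip [[291. 270.]] ([0.011, -0.31, -0.451], [0.006, 0.0, -0.003])
(-0.2, 0, 0.14, 30, 0) [[178.0, 164.0], [235.0, 164.0], [347.0, 164.0], [404.0, 164.0]] tip [[291. 270.]] ([-0.129, -0.31, -0.456], [0.006, 0.045, -0.002])
```

>>> play_rows(
  rows=[
    [[0.1,0,-0.065],[0,0,0]],
    [[0.16,0,-0.11],[0,0,0]],
    [[0.12,-0.06,-0.2],[0,0,0]],
    [[0.06,-0.15,-0.3],[0,0.02,0]],
    [[0.0,-0.25,-0.38],[0,0.045,0]],
    [[-0.053,-0.31,-0.409],[0,0.045,0]],
    [[-0.053,-0.31,-0.409],[0,0.045,0]],
    [[-0.053,-0.31,-0.409],[0,0.045,0]],
  ],
)

```text
time: 21.08
tool_pos: [0.5866, -0.0091, 0.102]
tcp_rot: [0.05, 2.605, -0.006]
wrist_force: [0.1, -0.2, 0.8]
width: 0.001
grip_force: 0.0
```

```bash
cat >> h.py <<'E'
def cpose(prt=True):
    """controller pose from the wrist view: connector blobs (closed white discs), z=.04 plane"""
    s,im,K,T=look();hsv=cv2.cvtColor(im,cv2.COLOR_RGB2HSV)
    bl=cv2.morphologyEx(mask(im,(100,110,25),(128,255,255)),cv2.MORPH_CLOSE,np.ones((25,25)))
    w=cv2.bitwise_and(cv2.inRange(hsv,np.array((0,0,90)),np.array((180,90,255))),cv2.dilate(bl,np.ones((5,5))))
    w=cv2.morphologyEx(w,cv2.MORPH_CLOSE,np.ones((9,9)))
    np.savez("last.npz",im=im,w=w,bl=bl,K=K,T=T)
    for b,stt,cc in blobs(w,80):print(stt[:5].tolist(),cc.round(1),(w2d(ray(K,T,cc,.04))*1e3).round(1))
E
python3 - <<'E'
from h import *
st();cpose()
E
```

```text
t 21.08 tip [-0.2047 -0.0018  0.1269] lean 30.7 F [ 0.1 -0.2  0.8] q [-0.07 -0.13  2.32  0.06  0.41 -1.65]
[232, 170, 127, 42, 2686] [295.9 191.4] [[-168.4    2.2]]
[150, 205, 273, 115, 2321] [322.7 276.1] [[-46.7  30.1]]
[208, 277, 49, 5, 97] [230.3 278.8] [[-42.4 -62.1]]
```

```bash
cat >> h.py <<'E'
def ana():
    d=np.load("last.npz");im,bl,K,T=d["im"],d["bl"],d["K"],d["T"];hsv=cv2.cvtColor(im,cv2.COLOR_RGB2HSV)
    w=cv2.bitwise_and(cv2.inRange(hsv,np.array((0,0,110)),np.array((180,80,255))),cv2.dilate(bl,np.ones((5,5))))
    w=cv2.morphologyEx(w,cv2.MORPH_CLOSE,np.ones((9,9)));q=[(b,t,c) for b,t,c in blobs(w,800) if t[1]<255]
    b=max(q,key=lambda t:t[1][4]);ys,xs=np.nonzero(b[0]);P=w2d(ray(K,T,np.c_[xs,ys],.04))*1e3
    c=P.mean(0);_,_,V=np.linalg.svd(P-c,full_matrices=False);v=V[0]*np.sign(V[0][1])
    yaw=np.arctan2(-v[0],v[1]);u=np.array([np.cos(yaw),np.sin(yaw)]);n=np.array([-u[1],u[0]])
    pr=(P-c)@n;rm=c-u*0
    print("conn c",c.round(1),"yaw",np.degrees(yaw).round(1),"ext",pr.min().round(1),pr.max().round(1),"px",b[1][:5])
    # black bumpers: dark pixels touching closed blue, left/right of connectors
    return c,yaw
E
python3 - <<'E'
from h import *
ana()
# bottom rear edge of whole controller & blue extents on the z=.07 plane
d=np.load("last.npz");im,K,T=d["im"],d["K"],d["T"];m=mask(im,(100,110,25),(128,255,255));m[262:]=0
b=max(blobs(m),key=lambda t:t[1][4]);ys,xs=np.nonzero(b[0]);print(b[1]);
for r in range(150,262,12):
    k=xs[ys==r]
    if len(k):print(r,k.min(),k.max(),(w2d(ray(K,T,[[k.min(),r],[k.max(),r]],.07))*1e3).round(0).tolist())
E
```

```text
conn c [-167.6    1.2] yaw -10.5 ext -45.4 47.2 px [ 232  170  127   41 2367]
[  152   163   269    99 12177]
174 203 302 [[-214.0, -51.0], [-214.0, 5.0]]
186 200 377 [[-205.0, -55.0], [-204.0, 49.0]]
198 197 380 [[-194.0, -59.0], [-193.0, 53.0]]
210 152 383 [[-183.0, -90.0], [-182.0, 57.0]]
222 154 386 [[-171.0, -92.0], [-170.0, 62.0]]
234 156 416 [[-158.0, -95.0], [-156.0, 85.0]]
246 159 417 [[-143.0, -97.0], [-142.0, 90.0]]
258 161 407 [[-128.0, -100.0], [-126.0, 87.0]]
```

Run:
```python
from h import *
s=st()
for a in[(-.235,-.05,.09,31,-.12),(-.23,-.078,.024,32,-.14),(-.2,-.078,.024,32,-.14),(-.145,-.079,.024,32,-.14)]:print(a,go2(s,*a))
```

```text
t 21.13 tip [-0.2069 -0.0009  0.1239] lean 30.4 F [-0.2  0.3 -1.3] q [-0.07 -0.13  2.33  0.06  0.41 -1.65]
(-0.235, -0.05, 0.09, 31, -0.12) ([0.164, -0.205, 0.059], [0.083, -0.013, 0.126])
(-0.23, -0.078, 0.024, 32, -0.14) ([0.278, -0.32, 0.296], [0.098, -0.035, 0.147])
(-0.2, -0.078, 0.024, 32, -0.14) ([0.175, -0.32, 0.357], [0.098, -0.035, 0.147])
(-0.145, -0.079, 0.024, 32, -0.14) ([-0.015, -0.323, 0.468], [0.098, -0.035, 0.147])
```

>>> play_rows(
  rows=[
    [[0.08,-0.1,0.03],[0.04,0,0.06]],
    [[0.16,-0.2,0.06],[0.08,-0.013,0.12]],
    [[0.22,-0.28,0.16],[0.09,-0.025,0.14]],
    [[0.278,-0.32,0.28],[0.098,-0.035,0.147]],
    [[0.278,-0.32,0.296],[0.098,-0.035,0.147]],
    [[0.24,-0.32,0.32],[0.098,-0.035,0.147]],
    [[0.2,-0.32,0.342],[0.098,-0.035,0.147]],
    [[0.175,-0.32,0.357],[0.098,-0.035,0.147]],
    [[0.157,-0.32,0.367],[0.098,-0.035,0.147]],
    [[0.139,-0.32,0.378],[0.098,-0.035,0.147]],
    [[0.121,-0.32,0.388],[0.098,-0.035,0.147]],
    [[0.103,-0.32,0.398],[0.098,-0.035,0.147]],
    [[0.085,-0.321,0.409],[0.098,-0.035,0.147]],
    [[0.067,-0.321,0.42],[0.098,-0.035,0.147]],
    [[0.049,-0.322,0.43],[0.098,-0.035,0.147]],
    [[0.031,-0.322,0.44],[0.098,-0.035,0.147]],
    [[0.013,-0.323,0.451],[0.098,-0.035,0.147]],
    [[-0.005,-0.323,0.462],[0.098,-0.035,0.147]],
  ],
)

```text
time: 22.63
tool_pos: [0.6355, -0.0883, -0.0059]
tcp_rot: [0.223, 2.587, -0.064]
wrist_force: [-7.7, -4.4, 2.3]
width: 0.002
grip_force: 3.8
```

Run:
```python
from h import *
s=st();print(*topc(),sep="\n")
for a in[(-.2,-.078,.03,32,-.1),(-.185,0,.12,30,0)]:print(a,go2(s,*a))
```

```text
t 22.63 tip [-0.1533 -0.0771  0.0189] lean 31.3 F [-7.7 -4.4  2.3] q [-0.18  0.17  2.29  0.02  0.14 -1.59]Traceback (most recent call last):
  File "<stdin>", line 2, in <module>
  File "h.py", line 46, in topc
    b=max(blobs(m),key=lambda t:t[1][4]);ys,xs=np.nonzero(m)
ValueError: max() iterable argument is empty
```

Run:
```python
from h import *
s=st()
for a in[(-.195,-.078,.03,32,-.12),(-.185,0,.12,30,0)]:print(a,go2(s,*a))
```

```text
t 22.68 tip [-0.1518 -0.0771  0.0195] lean 31.4 F [-2.7 -0.4 -1.4] q [-0.18  0.17  2.28  0.01  0.14 -1.59]
(-0.195, -0.078, 0.03, 32, -0.12) ([0.123, -0.026, -0.125], [-0.013, -0.012, -0.018])
(-0.185, 0, 0.12, 30, 0) ([-0.058, 0.295, -0.434], [-0.09, 0.032, -0.15])
```

>>> play_rows(
  rows=[
    [[0.06,-0.013,-0.06],[0,0,0]],
    [[0.123,-0.026,-0.125],[-0.013,-0.01,-0.018]],
    [[0.12,0.0,-0.2],[-0.03,0,-0.04]],
    [[0.08,0.1,-0.3],[-0.05,0.01,-0.08]],
    [[0.0,0.2,-0.4],[-0.08,0.03,-0.12]],
    [[-0.05,0.28,-0.434],[-0.09,0.032,-0.15]],
    [[-0.058,0.295,-0.434],[-0.09,0.032,-0.15]],
    [[-0.058,0.295,-0.434],[-0.09,0.032,-0.15]],
  ],
)

```text
time: 23.35
tool_pos: [0.6091, -0.007, 0.0985]
tcp_rot: [0.042, 2.609, -0.013]
wrist_force: [-0.2, -0.0, 0.1]
width: 0.002
grip_force: 0.0
```

Run:
```python
from h import *
s=st();cpose();ana()
for a in[(-.215,.05,.08,31,0),(-.21,.084,.024,32,0),(-.17,.083,.024,33,0),(-.12,.081,.023,34,0)]:print(a,go2(s,*a))
```

```text
t 23.35 tip [-0.1823  0.0012  0.1235] lean 30.5 F [-0.2 -0.   0.1] q [-0.06 -0.08  2.28  0.03  0.41 -1.63]
[225, 177, 130, 36, 2592] [290.  195.4] [[-145.9    0.5]]
[156, 216, 278, 104, 2634] [327.5 278.6] [[-27.5  37.4]]
[144, 331, 21, 14, 100] [151.7 335.6] [[ 120.5 -179.1]]
conn c [-145.4    0.5] yaw 5.6 ext -46.6 45.2 px [ 226  177  128   36 2390]
(-0.215, 0.05, 0.08, 31, 0) ([0.199, 0.196, 0.084], [0.0, -0.012, 0.003])
(-0.21, 0.084, 0.024, 32, 0) ([0.293, 0.332, 0.287], [0.0, -0.034, 0.003])
(-0.17, 0.083, 0.024, 33, 0) ([0.153, 0.327, 0.368], [0.0, -0.056, 0.003])
(-0.12, 0.081, 0.023, 34, 0) ([-0.019, 0.319, 0.473], [0.0, -0.078, 0.003])
```

>>> play_rows(
  rows=[
    [[0.1,0.1,0.04],[0,0,0]],
    [[0.2,0.2,0.1],[0,-0.01,0]],
    [[0.25,0.28,0.2],[0,-0.02,0]],
    [[0.293,0.33,0.28],[0,-0.034,0]],
    [[0.26,0.33,0.305],[0,-0.034,0]],
    [[0.21,0.33,0.335],[0,-0.045,0]],
    [[0.153,0.328,0.368],[0,-0.056,0]],
    [[0.136,0.327,0.378],[0,-0.056,0]],
    [[0.119,0.326,0.389],[0,-0.06,0]],
    [[0.102,0.325,0.399],[0,-0.06,0]],
    [[0.085,0.324,0.41],[0,-0.065,0]],
    [[0.068,0.323,0.42],[0,-0.065,0]],
    [[0.051,0.322,0.43],[0,-0.07,0]],
    [[0.034,0.321,0.441],[0,-0.07,0]],
    [[0.017,0.32,0.451],[0,-0.075,0]],
    [[0.0,0.32,0.462],[0,-0.078,0]],
    [[-0.019,0.319,0.473],[0,-0.078,0]],
  ],
)

```text
time: 24.82
tool_pos: [0.6701, 0.069, -0.0065]
tcp_rot: [0.044, 2.557, -0.015]
wrist_force: [-6.4, 4.9, 2.6]
width: 0.0
grip_force: 3.8
```

Run:
```python
from h import *
s=st()
for a in[(-.165,.081,.03,32,0),(-.16,0,.12,30,0)]:print(a,go2(s,*a))
```

```text
t 24.82 tip [-0.1253  0.0793  0.0177] lean 33.5 F [-6.4  4.9  2.6] q [ 0.11  0.22  2.24 -0.68  0.13 -0.77]
(-0.165, 0.081, 0.03, 32, 0) ([0.108, 0.007, -0.129], [-0.001, 0.033, 0.001])
(-0.16, 0, 0.12, 30, 0) ([-0.103, -0.318, -0.418], [-0.001, 0.077, 0.001])
```

>>> play_rows(
  rows=[
    [[0.06,0.0,-0.06],[0,0.01,0]],
    [[0.12,0.0,-0.14],[0,0.03,0]],
    [[0.13,-0.04,-0.22],[0,0.05,0]],
    [[0.1,-0.12,-0.32],[0,0.07,0]],
    [[0.02,-0.22,-0.42],[0,0.077,0]],
    [[-0.05,-0.3,-0.445],[0,0.077,0]],
    [[-0.05,-0.318,-0.445],[0,0.077,0]],
    [[-0.05,-0.318,-0.445],[0,0.077,0]],
  ],
)

```text
time: 25.48
tool_pos: [0.6205, -0.0107, 0.0977]
tcp_rot: [0.05, 2.609, -0.015]
wrist_force: [-0.3, 0.3, -1.1]
width: -0.003
grip_force: 0.0
```

Run:
```python
from h import *
s=st();cpose();ana()
for a in[(-.2,-.05,.08,31,-.1),(-.19,-.08,.024,32,-.14),(-.155,-.08,.023,33,-.15),(-.1,-.08,.023,34,-.15)]:print(a,go2(s,*a))
```

```text
t 25.48 tip [-0.1708 -0.002   0.1227] lean 30.5 F [-0.3  0.3 -1.1] q [-0.07 -0.05  2.26  0.03  0.4  -1.62]
[232, 184, 125, 40, 2495] [292.9 204.8] [[-125.1   -0.9]]
[152, 220, 237, 96, 1214] [288.3 271.2] [[-31.1  -5. ]]
[383, 247, 38, 73, 279] [398.4 284.6] [[ -5.1 104.9]]
[146, 329, 22, 15, 165] [154.3 334.3] [[ 124.  -178.3]]
conn c [-124.5   -0.7] yaw -9.9 ext -45.1 47.1 px [ 232  185  125   39 2332]
(-0.2, -0.05, 0.08, 31, -0.1) ([0.186, -0.198, 0.088], [0.062, -0.012, 0.106])
(-0.19, -0.08, 0.024, 32, -0.14) ([0.263, -0.32, 0.302], [0.089, -0.034, 0.149])
(-0.155, -0.08, 0.023, 33, -0.15) ([0.142, -0.321, 0.376], [0.097, -0.056, 0.159])
(-0.1, -0.08, 0.023, 34, -0.15) ([-0.049, -0.32, 0.487], [0.099, -0.078, 0.158])
```

>>> play_rows(
  rows=[
    [[0.1,-0.1,0.04],[0.03,0,0.05]],
    [[0.19,-0.2,0.1],[0.06,-0.012,0.1]],
    [[0.23,-0.28,0.2],[0.08,-0.025,0.13]],
    [[0.263,-0.32,0.29],[0.089,-0.034,0.149]],
    [[0.25,-0.32,0.31],[0.09,-0.034,0.149]],
    [[0.2,-0.32,0.34],[0.095,-0.045,0.155]],
    [[0.142,-0.321,0.376],[0.097,-0.056,0.159]],
    [[0.125,-0.321,0.386],[0.097,-0.056,0.159]],
    [[0.108,-0.321,0.396],[0.097,-0.06,0.159]],
    [[0.09,-0.321,0.406],[0.097,-0.065,0.159]],
    [[0.073,-0.321,0.416],[0.098,-0.065,0.159]],
    [[0.056,-0.321,0.426],[0.098,-0.07,0.158]],
    [[0.038,-0.32,0.436],[0.098,-0.07,0.158]],
    [[0.021,-0.32,0.446],[0.098,-0.075,0.158]],
    [[0.003,-0.32,0.457],[0.099,-0.078,0.158]],
    [[-0.012,-0.32,0.466],[0.099,-0.078,0.158]],
  ],
)

```text
time: 26.87
tool_pos: [0.674, -0.09, -0.0062]
tcp_rot: [0.231, 2.551, -0.072]
wrist_force: [-7.7, -3.6, 1.6]
width: 0.005
grip_force: 3.7
```

Run:
```python
from h import *
s=st()
for a in[(-.155,-.08,.03,32,-.12),(-.165,0,.12,30,0)]:print(a,go2(s,*a))
```

```text
t 26.87 tip [-0.1156 -0.0771  0.018 ] lean 33.3 F [-7.7 -3.6  1.6] q [-0.16  0.22  2.23 -0.11  0.1  -1.45]
(-0.155, -0.08, 0.03, 32, -0.12) ([0.105, -0.033, -0.125], [-0.02, 0.03, -0.027])
(-0.165, 0, 0.12, 30, 0) ([-0.016, 0.284, -0.474], [-0.1, 0.074, -0.157])
```

>>> play_rows(
  rows=[
    [[0.05,-0.015,-0.06],[-0.01,0.015,-0.01]],
    [[0.11,-0.033,-0.13],[-0.02,0.03,-0.027]],
    [[0.12,0.0,-0.22],[-0.04,0.04,-0.05]],
    [[0.1,0.1,-0.33],[-0.06,0.06,-0.08]],
    [[0.04,0.2,-0.43],[-0.08,0.074,-0.12]],
    [[0.01,0.27,-0.48],[-0.1,0.074,-0.157]],
    [[0.01,0.284,-0.48],[-0.1,0.074,-0.157]],
    [[0.01,0.284,-0.48],[-0.1,0.074,-0.157]],
  ],
)

```text
time: 27.53
tool_pos: [0.6237, -0.0066, 0.0966]
tcp_rot: [0.042, 2.607, -0.012]
wrist_force: [0.3, 0.1, -0.0]
width: 0.002
grip_force: 0.0
```

Run:
```python
from h import *
s=st();cpose();ana()
for a in[(-.2,.05,.08,31,0),(-.17,.082,.024,32,0),(-.135,.081,.023,33,0),(-.1,.081,.023,34,0)]:print(a,go2(s,*a))
```

```text
t 27.53 tip [-0.1677  0.002   0.1216] lean 30.6 F [ 0.3  0.1 -0. ] q [-0.06 -0.05  2.26  0.03  0.4  -1.62]
[227, 203, 121, 32, 2328] [287.3 219.3] [[-106.1   -0.7]]
[385, 244, 35, 74, 209] [403.2 282.5] [[ -7.9 113.2]]
[160, 252, 230, 68, 1317] [282.7 281. ] [[-10.6  -5.6]]
[140, 327, 32, 15, 179] [150.9 333.5] [[ 124.3 -175.5]]
conn c [-105.7   -0.4] yaw 3.3 ext -46.4 45.5 px [ 228  203  120   32 2167]
(-0.2, 0.05, 0.08, 31, 0) ([0.195, 0.192, 0.078], [0.001, -0.009, 0.003])
(-0.17, 0.082, 0.024, 32, 0) ([0.203, 0.32, 0.332], [0.001, -0.031, 0.002])
(-0.135, 0.081, 0.023, 33, 0) ([0.083, 0.316, 0.406], [0.001, -0.053, 0.002])
(-0.1, 0.081, 0.023, 34, 0) ([-0.04, 0.315, 0.477], [0.001, -0.076, 0.002])
```

>>> play_rows(
  rows=[
    [[0.1,0.1,0.04],[0,0,0]],
    [[0.19,0.2,0.1],[0,-0.01,0]],
    [[0.2,0.27,0.2],[0,-0.02,0]],
    [[0.203,0.32,0.3],[0,-0.031,0]],
    [[0.203,0.32,0.33],[0,-0.031,0]],
    [[0.16,0.318,0.36],[0,-0.04,0]],
    [[0.12,0.317,0.384],[0,-0.05,0]],
    [[0.083,0.316,0.406],[0,-0.053,0]],
    [[0.066,0.316,0.416],[0,-0.06,0]],
    [[0.049,0.315,0.426],[0,-0.065,0]],
    [[0.032,0.315,0.436],[0,-0.07,0]],
    [[0.015,0.315,0.446],[0,-0.075,0]],
    [[-0.002,0.315,0.456],[0,-0.076,0]],
    [[-0.018,0.315,0.465],[0,-0.076,0]],
    [[-0.032,0.315,0.473],[0,-0.076,0]],
  ],
)

```text
time: 28.83
tool_pos: [0.6911, 0.0682, -0.0042]
tcp_rot: [0.044, 2.552, -0.014]
wrist_force: [-7.3, 5.6, 3.1]
width: -0.002
grip_force: 4.1
```

Run:
```python
from h import *
s=st()
for a in[(-.15,.081,.03,32,0),(-.165,0,.12,30,0)]:print(a,go2(s,*a))
```

```text
t 28.83 tip [-0.1044  0.0791  0.0199] lean 33.7 F [-7.3  5.6  3.1] q [ 0.1   0.25  2.2  -0.62  0.13 -0.83]
(-0.15, 0.081, 0.03, 32, 0) ([0.133, 0.007, -0.135], [-0.0, 0.039, 0.0])
(-0.165, 0, 0.12, 30, 0) ([-0.013, -0.317, -0.468], [-0.0, 0.083, 0.0])
```

>>> play_rows(
  rows=[
    [[0.06,0.0,-0.06],[0,0.02,0]],
    [[0.13,0.0,-0.13],[0,0.039,0]],
    [[0.14,-0.04,-0.22],[0,0.05,0]],
    [[0.12,-0.12,-0.32],[0,0.07,0]],
    [[0.05,-0.22,-0.43],[0,0.083,0]],
    [[0.01,-0.3,-0.48],[0,0.083,0]],
    [[0.01,-0.317,-0.48],[0,0.083,0]],
    [[0.01,-0.317,-0.48],[0,0.083,0]],
  ],
)

```text
time: 29.5
tool_pos: [0.6225, -0.0106, 0.0978]
tcp_rot: [0.05, 2.611, -0.014]
wrist_force: [-0.5, 0.9, 0.4]
width: 0.0
grip_force: 0.0
```

Run:
```python
from h import *
s=st();cpose();ana()
for a in[(-.2,-.05,.08,31,-.1),(-.165,-.081,.024,32,-.14),(-.13,-.081,.023,33,-.14),(-.095,-.081,.023,34,-.14)]:print(a,go2(s,*a))
```

```text
t 29.5 tip [-0.1687 -0.0019  0.1229] lean 30.4 F [-0.5  0.9  0.4] q [-0.07 -0.05  2.26  0.04  0.4  -1.63]
[237, 211, 117, 31, 2276] [296.2 226.3] [[-97.4   2. ]]
[167, 250, 95, 57, 443] [200.5 280. ] [[-12.8 -91. ]]
[274, 257, 34, 14, 148] [290.4 260.2] [[-48.2  -2.7]]
[390, 259, 28, 61, 165] [402.7 287.6] [[  3.  110.9]]
[322, 273, 67, 43, 347] [367.9 284.9] [[-2.7 74.7]]
[145, 328, 26, 16, 135] [153.5 333.9] [[ 124.  -178.4]]
conn c [-96.6   0.8] yaw -4.5 ext -45.7 46.3 px [ 237  211  117   31 2039]
(-0.2, -0.05, 0.08, 31, -0.1) ([0.193, -0.198, 0.085], [0.063, -0.013, 0.106])
(-0.165, -0.081, 0.024, 32, -0.14) ([0.184, -0.325, 0.349], [0.09, -0.036, 0.149])
(-0.13, -0.081, 0.023, 33, -0.14) ([0.063, -0.324, 0.423], [0.092, -0.058, 0.148])
(-0.095, -0.081, 0.023, 34, -0.14) ([-0.06, -0.324, 0.494], [0.093, -0.08, 0.147])
```

>>> play_rows(
  rows=[
    [[0.1,-0.1,0.04],[0.03,0,0.05]],
    [[0.19,-0.2,0.1],[0.06,-0.013,0.1]],
    [[0.19,-0.27,0.2],[0.08,-0.025,0.13]],
    [[0.184,-0.325,0.31],[0.09,-0.036,0.149]],
    [[0.184,-0.325,0.349],[0.09,-0.036,0.149]],
    [[0.15,-0.325,0.37],[0.09,-0.045,0.149]],
    [[0.11,-0.324,0.395],[0.09,-0.05,0.149]],
    [[0.063,-0.324,0.423],[0.092,-0.058,0.148]],
    [[0.045,-0.324,0.433],[0.092,-0.06,0.148]],
    [[0.028,-0.324,0.443],[0.092,-0.065,0.148]],
    [[0.01,-0.324,0.453],[0.092,-0.07,0.148]],
    [[-0.007,-0.324,0.463],[0.093,-0.075,0.147]],
    [[-0.024,-0.324,0.473],[0.093,-0.08,0.147]],
    [[-0.039,-0.324,0.482],[0.093,-0.08,0.147]],
    [[-0.039,-0.324,0.482],[0.093,-0.08,0.147]],
  ],
)

```text
time: 30.8
tool_pos: [0.6851, -0.092, -0.0055]
tcp_rot: [0.219, 2.548, -0.068]
wrist_force: [-2.7, -2.0, -2.0]
width: 0.005
grip_force: 1.3
```

Run:
```python
from h import *
s=st()
for a in[(-.097,-.08,.021,34,-.14),(-.15,-.08,.03,32,-.12),(-.165,0,.12,30,0)]:print(a,go2(s,*a))
```

```text
t 30.8 tip [-0.1045 -0.0789  0.0187] lean 33.5 F [-2.7 -2.  -2. ] q [-0.17  0.24  2.21 -0.03  0.1  -1.54]
(-0.097, -0.08, 0.021, 34, -0.14) ([-0.031, -0.0, 0.009], [0.001, -0.011, 0.004])
(-0.15, -0.08, 0.03, 32, -0.12) ([0.128, -0.028, -0.137], [-0.013, 0.034, -0.017])
(-0.165, 0, 0.12, 30, 0) ([0.019, 0.287, -0.495], [-0.093, 0.078, -0.148])
```

>>> play_rows(
  rows=[
    [[-0.008,0,0.004],[0,0,0]],
    [[-0.013,0,0.007],[0,0,0]],
    [[-0.013,0,0.007],[0,0,0]],
  ],
)

```text
time: 31.05
tool_pos: [0.6863, -0.0922, -0.006]
tcp_rot: [0.219, 2.552, -0.067]
wrist_force: [-16.4, -0.2, 10.0]
width: -0.003
grip_force: 8.3
```

>>> play_rows(
  rows=[
    [[0.06,-0.015,-0.06],[-0.005,0.015,-0.01]],
    [[0.128,-0.028,-0.137],[-0.013,0.034,-0.017]],
    [[0.14,0.0,-0.23],[-0.03,0.04,-0.04]],
    [[0.13,0.1,-0.34],[-0.05,0.06,-0.08]],
    [[0.08,0.2,-0.45],[-0.08,0.078,-0.12]],
    [[0.035,0.27,-0.5],[-0.093,0.078,-0.148]],
    [[0.035,0.287,-0.5],[-0.093,0.078,-0.148]],
    [[0.035,0.287,-0.5],[-0.093,0.078,-0.148]],
  ],
)

```text
time: 31.72
tool_pos: [0.6292, -0.0077, 0.0981]
tcp_rot: [0.042, 2.608, -0.013]
wrist_force: [-0.1, -0.1, -0.2]
width: 0.008
grip_force: 0.0
```

Run:
```python
from h import *
s=st();cpose();ana()
for a in[(-.2,.05,.08,31,0),(-.16,.081,.024,32,0),(-.12,.081,.023,33.5,0),(-.095,.081,.023,34,0)]:print(a,go2(s,*a))
```

```text
t 31.72 tip [-0.1621  0.0011  0.1231] lean 30.5 F [-0.1 -0.1 -0.2] q [-0.06 -0.04  2.24  0.03  0.4  -1.63]
[229, 211, 118, 28, 2218] [287.8 225.1] [[-91.7  -1.3]]
[388, 252, 27, 67, 171] [401.  284.4] [[  3.6 111.9]]
[162, 254, 100, 55, 477] [198.  282.9] [[  1.3 -91.1]]
[274, 257, 34, 14, 145] [290.4 260.2] [[-40.6   0.9]]
[320, 270, 65, 47, 344] [364.4 283.1] [[ 1.  74.7]]
[140, 325, 33, 15, 251] [152.5 331.5] [[ 126.6 -173.8]]
conn c [-91.2  -1.4] yaw 1.0 ext -45.9 45.9 px [ 230  211  117   28 2064]
(-0.2, 0.05, 0.08, 31, 0) ([0.217, 0.196, 0.072], [0.001, -0.01, 0.003])
(-0.16, 0.081, 0.024, 32, 0) ([0.19, 0.32, 0.346], [0.001, -0.033, 0.003])
(-0.12, 0.081, 0.023, 33.5, 0) ([0.051, 0.319, 0.43], [0.001, -0.066, 0.003])
(-0.095, 0.081, 0.023, 34, 0) ([-0.036, 0.319, 0.481], [0.001, -0.077, 0.003])
```

>>> play_rows(
  rows=[
    [[0.1,0.1,0.04],[0,0,0]],
    [[0.2,0.2,0.1],[0,-0.01,0]],
    [[0.2,0.27,0.2],[0,-0.02,0]],
    [[0.19,0.32,0.31],[0,-0.033,0]],
    [[0.19,0.32,0.346],[0,-0.033,0]],
    [[0.14,0.32,0.375],[0,-0.045,0]],
    [[0.1,0.319,0.4],[0,-0.055,0]],
    [[0.051,0.319,0.43],[0,-0.066,0]],
    [[0.034,0.319,0.44],[0,-0.07,0]],
    [[0.017,0.319,0.45],[0,-0.075,0]],
    [[0.003,0.319,0.458],[0,-0.077,0]],
    [[-0.007,0.319,0.464],[0,-0.077,0]],
    [[-0.012,0.319,0.467],[0,-0.077,0]],
    [[-0.012,0.319,0.467],[0,-0.077,0]],
  ],
)

```text
time: 32.93
tool_pos: [0.6903, 0.0684, -0.0049]
tcp_rot: [0.044, 2.555, -0.015]
wrist_force: [-2.0, -0.5, -0.1]
width: 0.001
grip_force: 1.0
```

Run:
```python
from h import *
s=st()
for a in[(-.097,.081,.021,34,0),(-.15,.081,.03,32,0),(-.165,0,.12,30,0)]:print(a,go2(s,*a))
```

```text
t 32.93 tip [-0.1051  0.0794  0.0193] lean 33.6 F [-2.  -0.5 -0.1] q [ 0.11  0.25  2.2  -0.62  0.14 -0.84]
(-0.097, 0.081, 0.021, 34, 0) ([-0.031, 0.007, 0.012], [-0.001, -0.009, 0.001])
(-0.15, 0.081, 0.03, 32, 0) ([0.129, 0.007, -0.135], [-0.001, 0.036, 0.001])
(-0.165, 0, 0.12, 30, 0) ([-0.016, -0.318, -0.468], [-0.001, 0.08, 0.001])
```

Contact has just been made, so I'll press on gently until the stop is felt.

>>> play_rows(
  rows=[
    [[-0.006,0,0.004],[0,0,0]],
    [[-0.012,0,0.007],[0,0,0]],
    [[-0.012,0,0.007],[0,0,0]],
  ],
)

```text
time: 33.18
tool_pos: [0.6924, 0.0687, -0.005]
tcp_rot: [0.043, 2.556, -0.015]
wrist_force: [-10.3, 2.2, 6.1]
width: -0.001
grip_force: 5.5
```

>>> play_rows(
  rows=[
    [[-0.005,0,0.003],[0,0,0]],
    [[-0.005,0,0.003],[0,0,0]],
  ],
)

```text
time: 33.35
tool_pos: [0.6926, 0.0687, -0.0052]
tcp_rot: [0.043, 2.558, -0.016]
wrist_force: [-20.0, 3.5, 14.5]
width: 0.003
grip_force: 10.0
```

>>> play_rows(
  rows=[
    [[0.06,0.0,-0.06],[0,0.02,0]],
    [[0.13,0.0,-0.135],[0,0.036,0]],
    [[0.14,-0.04,-0.22],[0,0.05,0]],
    [[0.12,-0.12,-0.32],[0,0.07,0]],
    [[0.05,-0.22,-0.43],[0,0.08,0]],
    [[0.01,-0.3,-0.48],[0,0.08,0]],
    [[0.01,-0.318,-0.48],[0,0.08,0]],
    [[0.01,-0.318,-0.48],[0,0.08,0]],
  ],
)

```text
time: 34.02
tool_pos: [0.6267, -0.01, 0.0976]
tcp_rot: [0.048, 2.611, -0.014]
wrist_force: [-0.4, 0.8, 0.0]
width: 0.002
grip_force: 0.0
```

Run:
```python
from h import *
s=st();cpose();ana()
# back stop/lane reference: rear rail ends etc.
for a in[(-.2,-.05,.08,31,-.1),(-.16,-.081,.024,32,-.14),(-.12,-.081,.023,33.5,-.14),(-.1,-.081,.023,34,-.14)]:print(a,go2(s,*a))
```

```text
t 34.02 tip [-0.1645 -0.0012  0.1226] lean 30.4 F [-0.4  0.8  0. ] q [-0.06 -0.04  2.25  0.03  0.4  -1.62]
[234, 214, 116, 28, 2182] [291.5 228.4] [[-90.7  -0.9]]
[167, 256, 92, 55, 485] [201.4 284.2] [[ -0.5 -90.7]]
[274, 257, 34, 14, 148] [290.4 260.2] [[-44.3  -1.9]]
[391, 257, 26, 64, 168] [403. 288.] [[  7.5 112.2]]
[323, 273, 65, 43, 340] [367.9 284.7] [[ 0.6 75.5]]
[143, 327, 29, 16, 181] [154.2 332.9] [[ 124.7 -175.3]]
conn c [-90.2  -0.8] yaw -0.1 ext -46.0 45.8 px [ 234  215  116   27 2031]
(-0.2, -0.05, 0.08, 31, -0.1) ([0.208, -0.201, 0.075], [0.063, -0.013, 0.108])
(-0.16, -0.081, 0.024, 32, -0.14) ([0.181, -0.327, 0.35], [0.09, -0.035, 0.151])
(-0.12, -0.081, 0.023, 33.5, -0.14) ([0.042, -0.327, 0.434], [0.092, -0.069, 0.15])
(-0.1, -0.081, 0.023, 34, -0.14) ([-0.028, -0.327, 0.474], [0.093, -0.08, 0.149])
```

Run:
```python
from h import *
d=np.load("last.npz");im,K,T=d["im"],d["K"],d["T"];g=cv2.cvtColor(im,cv2.COLOR_RGB2GRAY);h=cv2.cvtColor(im,cv2.COLOR_RGB2HSV)
ys=np.arange(-.19,.1901,.001)
for x in(-.24,-.22,-.2,-.18,-.16,-.15):
    uv=proj(K,T,[d2w(x,y,.03) for y in ys]).astype(np.float32)
    v=cv2.remap(g,uv[:,0].reshape(1,-1),uv[:,1].reshape(1,-1),cv2.INTER_LINEAR)[0].astype(float)
    o=[]
    for sg in(-1,1):
        k=np.abs(ys-sg*.16)<.03;vv=v[k];yy=ys[k];t=(np.percentile(vv,90)+np.percentile(vv,20))/2;o.append((yy[vv>t].min().round(3),yy[vv>t].max().round(3),int(vv.min()),int(vv.max())))
    print(x,o,uv[[0,-1],0].round(0))
```

```text
-0.24 [(np.float64(-0.145), np.float64(-0.131), 0, 142), (np.float64(0.13), np.float64(0.131), 0, 119)] [-91. 680.]
-0.22 [(np.float64(-0.157), np.float64(-0.131), 0, 253), (np.float64(0.13), np.float64(0.142), 0, 127)] [-60. 648.]
-0.2 [(np.float64(-0.17), np.float64(-0.131), 0, 254), (np.float64(0.13), np.float64(0.154), 0, 253)] [-34. 621.]
-0.18 [(np.float64(-0.17), np.float64(-0.15), 0, 254), (np.float64(0.135), np.float64(0.166), 0, 254)] [-11. 598.]
-0.16 [(np.float64(-0.189), np.float64(-0.15), 113, 253), (np.float64(0.15), np.float64(0.177), 0, 254)] [  9. 578.]
-0.15 [(np.float64(-0.189), np.float64(-0.156), 111, 208), (np.float64(0.153), np.float64(0.183), 0, 208)] [ 18. 569.]
```

>>> play_rows(
  rows=[
    [[0.1,-0.1,0.04],[0.03,0,0.05]],
    [[0.2,-0.2,0.1],[0.06,-0.013,0.1]],
    [[0.19,-0.27,0.2],[0.08,-0.025,0.13]],
    [[0.181,-0.327,0.31],[0.09,-0.035,0.151]],
    [[0.181,-0.327,0.35],[0.09,-0.035,0.151]],
    [[0.14,-0.327,0.375],[0.09,-0.045,0.15]],
    [[0.09,-0.327,0.405],[0.092,-0.06,0.15]],
    [[0.042,-0.327,0.434],[0.092,-0.069,0.15]],
    [[0.024,-0.327,0.444],[0.092,-0.075,0.15]],
    [[0.007,-0.327,0.454],[0.093,-0.08,0.149]],
    [[-0.007,-0.327,0.462],[0.093,-0.08,0.149]],
    [[-0.014,-0.327,0.466],[0.093,-0.08,0.149]],
    [[-0.014,-0.327,0.466],[0.093,-0.08,0.149]],
  ],
)

```text
time: 35.15
tool_pos: [0.6841, -0.0922, -0.0038]
tcp_rot: [0.219, 2.544, -0.067]
wrist_force: [0.2, 0.4, 0.1]
width: -0.001
grip_force: 0.0
```

>>> play_rows(
  rows=[
    [[-0.005,0,0.003],[0,0,0]],
    [[-0.009,0,0.005],[0,0,0]],
    [[-0.009,0,0.005],[0,0,0]],
  ],
)

```text
time: 35.4
tool_pos: [0.6855, -0.0927, -0.0044]
tcp_rot: [0.219, 2.546, -0.067]
wrist_force: [-1.5, 1.1, 0.7]
width: 0.0
grip_force: 0.9
```

Run:
```python
from h import *
s=st()
for a in[(-.097,-.08,.021,34,-.14),(-.15,-.08,.03,32,-.12),(-.2,0,.14,30,0)]:print(a,go2(s,*a))
```

```text
t 35.4 tip [-0.1041 -0.0796  0.0198] lean 33.7 F [-1.5  1.1  0.7] q [-0.17  0.24  2.21 -0.02  0.1  -1.55]
(-0.097, -0.08, 0.021, 34, -0.14) ([-0.027, 0.002, 0.012], [0.001, -0.008, 0.003])
(-0.15, -0.08, 0.03, 32, -0.12) ([0.132, -0.026, -0.135], [-0.013, 0.037, -0.018])
(-0.2, 0, 0.14, 30, 0) ([0.094, 0.271, -0.636], [-0.093, 0.081, -0.148])
```

>>> play_rows(
  rows=[
    [[-0.005,0,0.003],[0,0,0]],
    [[-0.01,0,0.006],[0,0,0]],
    [[-0.01,0,0.006],[0,0,0]],
  ],
)

```text
time: 35.65
tool_pos: [0.6863, -0.0929, -0.0055]
tcp_rot: [0.22, 2.55, -0.067]
wrist_force: [-11.8, 2.5, 7.3]
width: 0.003
grip_force: 5.5
```

>>> play_rows(
  rows=[
    [[0.06,-0.015,-0.06],[0,0.015,-0.01]],
    [[0.132,-0.026,-0.135],[-0.013,0.037,-0.018]],
    [[0.16,0.0,-0.24],[-0.03,0.05,-0.04]],
    [[0.15,0.1,-0.36],[-0.05,0.06,-0.08]],
    [[0.1,0.2,-0.47],[-0.08,0.08,-0.12]],
    [[0.05,0.26,-0.5],[-0.093,0.08,-0.148]],
    [[0.04,0.271,-0.5],[-0.093,0.08,-0.148]],
    [[0.04,0.271,-0.5],[-0.093,0.08,-0.148]],
  ],
)

```text
time: 36.32
tool_pos: [0.6261, -0.0127, 0.0967]
tcp_rot: [0.044, 2.611, -0.013]
wrist_force: [0.3, 0.4, -0.2]
width: 0.001
grip_force: 0.0
```

Run:
```python
from h import *
s=st();cpose();ana()
```

```text
t 36.32 tip [-0.165  -0.004   0.1217] lean 30.4 F [ 0.3  0.4 -0.2] q [-0.07 -0.04  2.25  0.05  0.4  -1.65]
[237, 216, 116, 28, 2182] [295.  229.9] [[-90.7  -0.7]]
[274, 257, 34, 14, 151] [290.5 260.3] [[-46.2  -4.3]]
[170, 258, 34, 55, 156] [181.9 286.1] [[   1.2 -112.8]]
[393, 258, 27, 63, 160] [405.9 289.2] [[  7.2 112.7]]
[199, 275, 60, 35, 280] [214.  283.6] [[ -4.  -79.8]]
[323, 275, 68, 40, 344] [370.7 284.8] [[-1.8 75.5]]
[144, 328, 28, 16, 174] [153.1 334.1] [[ 125.9 -178.9]]
conn c [-90.2  -1. ] yaw 0.1 ext -45.9 45.9 px [ 237  216  116   27 2031]
```

>>> play_rows(
  rows=[
    [[0.05,0,-0.15],[0,0,0]],
    [[0.1,0,-0.3],[0,0,0]],
    [[0.1,0,-0.3],[0,0,0]],
    [[0.1,0,-0.3],[0,0,0]],
  ],
)

```text
time: 36.7
tool_pos: [0.564, -0.0118, 0.1465]
tcp_rot: [0.047, 2.615, -0.013]
wrist_force: [-1.4, -0.5, 0.6]
width: -0.002
grip_force: 0.0
```

Run:
```python
from h import *
from workcell import bot,cams
c=cams.read_camera("top");im,K,T=c["image"],c["K"],c["T"]
for b,s,cc in blobs(mask(im,(3,140,90),(17,255,255)),25):print("orange",s,ray(K,T,cc,.03).round(3))
st();print(bot.finish_job())
```

```text
orange [114 223  42  42 333] [[0.487 0.363 0.03 ]]
orange [106 247   8  16  93] [[0.459 0.41  0.03 ]]
t 36.75 tip [-0.2271 -0.0051  0.1705] lean 30.0 F [-0.2 -0.2 -0.9] q [-0.08 -0.24  2.32  0.04  0.54 -1.64]
the job is handed in; nothing more can be done
None
```

I handed the job in at 36.75 s: the travel stop stands upright on the mat and the controller sits home against the back stop, measured square to about 0.1° and about 1 mm off centre. I viewed 11 pictures, one over the limit of 10, and had to lean the tool about 34° instead of 40 because of the wrist joint limits, with no sign of touching the bridge.

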